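Find the catch of the coin case's lock and draw its bolt

TASK

Unlock the coin case: hold its key pushed down and turn it back and forth to feel for the hidden position where it catches, then turn it clockwise to its stop so that the locking bar swings off the bolt handle (do not touch or push the bar itself). Then lift the bolt handle out of its notch, slide the bolt over and lay the handle down fully in the other notch. Leave everything else on the desk and on the case where it is.

Things in the scene. Friction and masses are not known exactly. Their poses are not given: they have to be found in the camera images.
- case: aluminium coin case, fixed to the desk, 220 (x) x 340 (y) x 70 mm high; origin under its centre, on the desk; z up. All the offsets below are in its axes. The lock stands on its lid at x -20, y -90 mm: a steel housing 42 mm across whose top is 103 mm above the desk, a steel locking bar turning on it, and the key standing upright in the middle. The bolt runs along y at x 0, left (+y) of the lock. The key stays in the lock.
- key_head (a point): centre of the key's flat black head, 34 mm wide, 9 mm thick, 28 mm high, standing upright on the lock; before pushing this centre is 140 mm above the desk. At joint key_turn = 0 the wide way runs along the case's x, so it is pinched across its thickness along the case's y. There is free room round the head, and below it down to the locking bar's disc (top 110 mm above the desk) and the bar (top 111.5 mm)
- key_turn (a joint): turn of the key, rad, positive clockwise seen from above; runs freely -0.7 to 1.6 while not caught. Starts between -0.25 and 0.25. The hidden catch lies at a key turn between -0.45 and 0.45, different every time, and is about 0.07 rad wide to either side; it is met only with the locking bar at 0
- key_push (a joint): how far the key is pushed down, m, 0 to 0.006; a spring brings it back up when let go. Push it 4 to 5 mm: before it catches, a spring plate pushes up with about 6 to 8 N; when the turned key meets the plate's slot this drops to about 1 N (the click). Then, kept pushed down, it carries the locking bar along clockwise and is stopped counter-clockwise
- locking_bar (a joint): angle of the locking bar, rad: 0 = its paddle lies over the bolt handle and ball and keeps them down, grows clockwise from above as the caught key turns it, stop at 0.85. It stays where it is left; the handle is free above 0.6
- bar: the locking bar, a flat steel strip 12 mm wide and 6 mm thick with a paddle, 36 mm across and 22 mm along the strip, at its end 74 to 96 mm from the lock's axis. It lies 105.5 to 111.5 mm above the desk. Origin on the lock's axis at the strip's underside; it points along its own y, at the start along the case's y, the paddle close over the bolt handle and its ball
- bolt_axis (a point): point on the axis of the bolt (round rod 12 mm thick along the case's y), at the root of the handle, 96 mm above the desk; it slides with the bolt
- bolt_knob (a point): centre of the steel ball, 18 mm across, at the end of the bolt handle (stem 8 mm thick); 46 mm from bolt_axis, towards the case's -x when the handle is down. Free along y on both sides, so it can be pinched along the case's y from above. A dark plate with two notches stands between rod and ball, 18 to 24 mm from the bolt axis, its top 104 mm above the desk
- bolt_slide (a joint): travel of the bolt along the case's +y, m: 0 = home in the first notch (start), 0.05 = second notch; slides only with the handle lifted; friction about 1 N
- bolt_handle (a joint): lift of the handle about the bolt's axis, rad: 0 = down, lying level in a notch, 1.15 = stop, up; it clears the notches above about 0.65 and sinks back by its weight when let go. Between the notches it cannot lie down
- coin_capsule: round clear coin capsule, 44 mm across, 9 mm high, lying on the case's lid beyond the bolt; origin under its centre
- loupe_box: black box 30 x 50 x 16 mm lying on the case's lid beyond the lock; origin under its centre
- magnifier: black hand magnifier lying on the desk: lens 72 mm across, handle 120 mm long; origin under the lens centre
- glass_bottle: clear glass bottle, 62 mm across, 190 mm high, standing on the desk; origin under its centre
- tape_roll: roll of tape, 90 mm across, 25 mm high, lying on the desk; origin under its centre
- jar: small glass jar with steel cap, 66 mm across, 60 mm high; origin under its centre
- eraser: white eraser 55 x 22 x 13 mm on the desk; origin under its centre

How it is judged:
By the outcome, as a careful person would: the job done as asked, in the order asked, and still so for the second after the job is handed in, with the robot touching nothing.
It also fails if it takes over 67 s, if anything falls off the work surface, if the arm or the gripper's body presses on something with over 40 N, if the wrist force passes 120 N, or if a joint passes its speed limit or range.

ROBOT

A 6-joint arm with a two-finger parallel gripper is mounted at the origin on the work surface. World frame = base frame: x ahead of the robot, y to its left, z up, the work surface at z = 0. Lengths are in m, angles in rad, forces in N, time in s.
With the tool pointing down it reaches from about 0.325 to 0.875 m from the base axis. Payload 4.4 kg.
Tool frame: the origin (TCP) lies midway between the tips of the shut fingers; the grasp point (between the pads) lies 19 mm behind it; z points along the fingers, y is the direction in which the jaws open and shut (so a half turn about z gives the same grasp; the last joint's range is limited). The gripper opens to 85 mm and grips with 20 to 120 N. Pads are 22 mm wide; open, the fingers measure 114 mm over their backs; the gripper's body (76 mm by 85 mm) begins 54 mm behind the grasp point. The pads swing forward as they close: fully open they stand 13 mm farther back than shut.
Start: joints at [-1.347, 0.207, 1.542, -0, 1.393, -0.15], TCP at [0.21, -0.535, 0.231] pointing down, gripper open.
Joint ranges: [-2.73, 2.73], [-0.86, 2.22], [0.23, 2.46], [-1.11, 4.25], [0.08, 2.63], [-2.82, 2.82]. Speed limits (rad/s): [2.79, 2.79, 3.14, 3.14, 3.14, 3.14].

INTERFACE

Orientations are given as a unit quaternion [w, x, y, z].
In Python, from bench import robot gives the robot as it stands. The module is installed in compiled form; this text tells all that it offers.
- The arm moves only by the tool drive_tool, never from a script. Its argument "series" is a list of rows, each a list of 6 numbers: the shift along the tool's x, y, z normalised to -1 to 1, where 1 is 80 mm, then the turn, a rotation vector about the tool's x, y, z normalised to -1 to 1, where 1 is 120 degrees. A call has exactly 5 rows; each row is the pose to reach, as a shift and turn from the pose commanded when the call began, along the tool's axes at that moment; what a row does not reach only later rows make up. A row lasts 1/10 s, in which the tool goes at most 50 mm and 8.59 degrees, less where a joint would pass 70% of its speed; a pose out of reach is approached as far as the arm can. A call with a number of a shift or a turn outside -1 to 1 is refused whole. A call with a gripper value outside its range is refused whole. "hand" is the closure, from -1 (fully open) to 1 (shut), set as the call begins (left out, the last holds). The fingers move at their own pace and stop on an object; "squeeze" is the grip in N (left out, the last holds). Time passes only in rows, so rows that repeat a pose let the fingers close, or fill a call up. It gives the time, the measured TCP pose, the force and the opening at its end, in the units of the state.
- robot.observe(): the state, without advancing time (a new reading comes with each control period).
- robot.get_image(name): name is "scene" or "top"; returns a dict with "color" (384x512x3 uint8, red, green, blue), "fovy" (degrees; the focal length in pixels is half the picture's height over the tangent of half this angle, whatever the lens; pixels are square), "cx", "cy" (the principal point, pixels), "D" ([k1, k2, p1, p2, k3] as OpenCV has them; the pictures are not rectified), "R" (3x3) and "t" (3): a world point X has camera coordinates R X + t. Camera axes: x right, y down, z forward; pixel columns grow to the right and rows downward; lengths in m; the calibration is good to about 2 mm. A picture is of the moment at which its call begins. There is no depth.
- robot.sign_off(): hands the job in, once; it reports no verdict.
The state is a dict: "clock": time; "joints": joint angles; "joint_vel": joint speeds; "effort": joint torques, N m; "tcp_pos": TCP position; "tcp_rot": TCP orientation; "contact_force": force on the tool from outside, world axes, zero at the start; "torque": the same for the moment, N m; "width": opening from 0.0 (shut) to 1.0 (fully open).
Only numpy, scipy, OpenCV 4.12 (cv2) and the standard library are available. Lean on these libraries where they do the work, as an engineer would, in place of code of your own. Each camera call takes 0.05 s, during which the arm holds its last target.

## Working session

There is one attempt and no reset: what is moved stays moved. The work goes in short steps, Python scripts to look and compute and a tool call to move; the robot and the scene stay as the last step left them, time stands still between calls to the robot, and variables do not carry over. Pictures are saved under pics/ and viewed, and the job is handed in when it is done.

Besides the shell and the picture viewer there is one more tool, called by a JSON object that holds its "api" and its "payload", one argument or row to a line. drive_tool: Moves the arm, as the interface text tells. Its arguments: {"type":"object","properties":{"series":{"type":"array"},"hand":{"type":"number"},"squeeze":{"type":"number"}},"required":["series"]}

```bash
mkdir -p pics; python3 - <<'E'
from bench import robot
import cv2,numpy as np,json
print({k:np.round(v,4).tolist() for k,v in robot.observe().items()})
for n in("scene","top"):
    im=robot.get_image(n)
    cv2.imwrite(f"pics/{n}0.png",im["color"][:,:,::-1])
    print(n,{k:np.round(v,4).tolist() for k,v in im.items() if k!="color"})
E
```

```text
{'clock': 0.0, 'joints': [-1.3475, 0.2074, 1.543, 0.0, 1.3935, -0.1505], 'joint_vel': [0.0006, 0.0006, 0.0007, 0.0005, -0.0011, 0.0008], 'effort': [0.0003, -38.3031, -29.1595, -0.0002, 0.0105, 0.0], 'tcp_pos': [0.2098, -0.5346, 0.2301], 'tcp_rot': [-0.0011, 0.9826, 0.1858, -0.0], 'contact_force': [0.1554, -0.5815, -0.2043], 'torque': [-0.0061, 0.0139, -0.0122], 'width': 0.9995}
scene {'fovy': 53.2249, 'cx': 256.1165, 'cy': 198.1454, 'D': [0.0269, 0.0, 0.0, 0.0, 0.0], 'R': [[0.3502, 0.9365, 0.019], [0.6609, -0.2327, -0.7135], [-0.6638, 0.2625, -0.7004]], 't': [-0.2019, -0.2716, 1.503]}
top {'fovy': 57.3625, 'cx': 255.1651, 'cy': 188.5633, 'D': [-0.0434, 0.0, 0.0, 0.0, 0.0], 'R': [[0.0078, -1.0, 0.0058], [-0.9807, -0.0088, -0.1951], [0.1951, -0.0042, -0.9808]], 't': [-0.001, 0.5412, 0.9562]}
```

View pics/scene0.png

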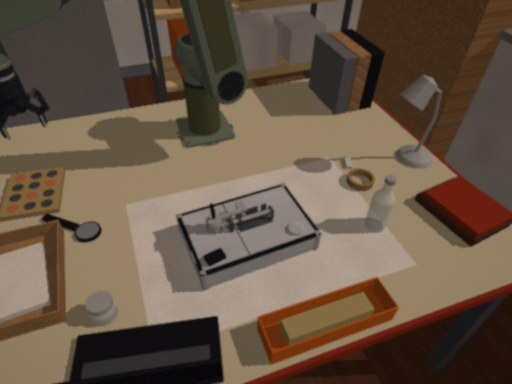

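View pics/top0.png

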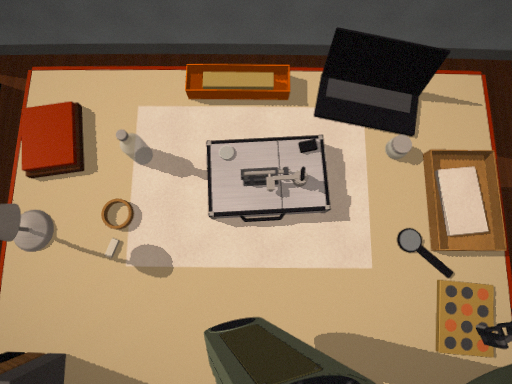

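```bash
python3 - <<'E'
import cv2
a=cv2.imread("pics/top0.png")[125:230,195:340]
cv2.imwrite("pics/top0z.png",cv2.resize(a,None,fx=5.4,fy=5.4,interpolation=cv2.INTER_CUBIC))
a=cv2.imread("pics/scene0.png")[175:290,165:330]
cv2.imwrite("pics/scene0z.png",cv2.resize(a,None,fx=4.8,fy=4.8,interpolation=cv2.INTER_CUBIC))
E
```

```text
(no output)
```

View pics/top0z.png

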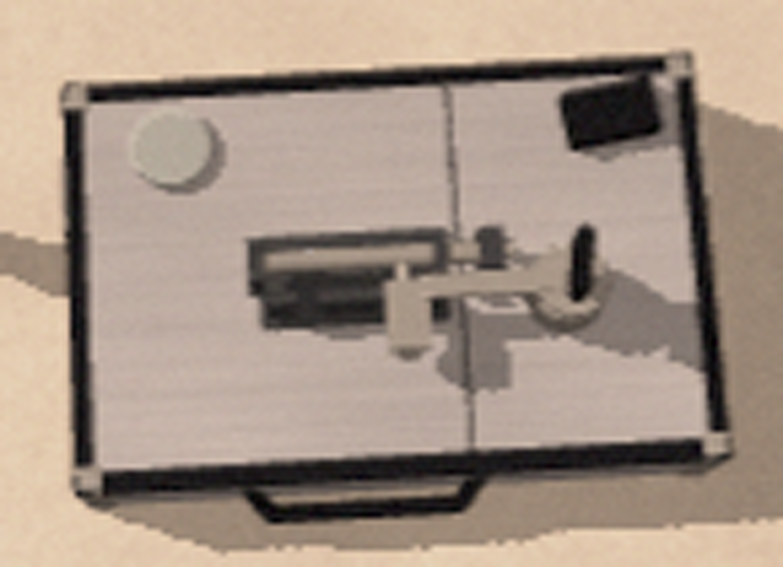

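View pics/scene0z.png

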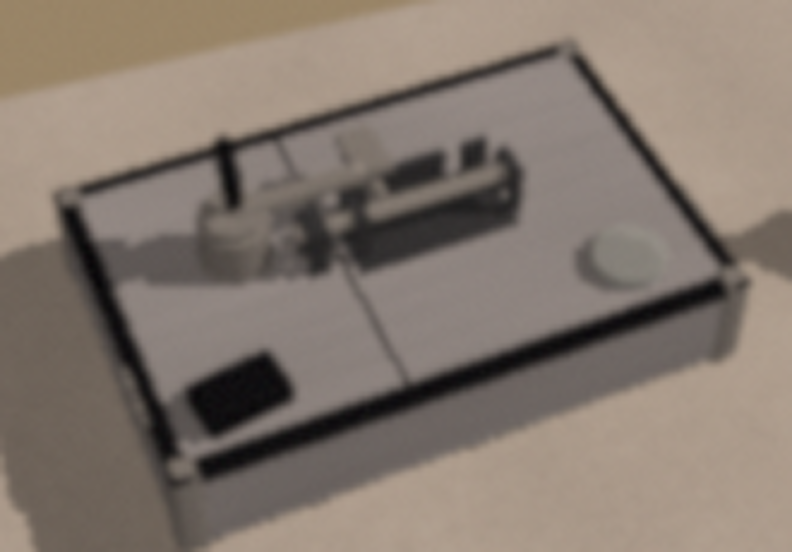

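```bash
cat > h.py <<'E'
import numpy as np,cv2
from bench import robot
def cam(n):
    im=robot.get_image(n); H=im["color"].shape[0]; f=H/2/np.tan(np.radians(im["fovy"])/2)
    K=np.array([[f,0,im["cx"]],[0,f,im["cy"]],[0,0,1]]); return im["color"][:,:,::-1],K,np.array(im["D"]),np.array(im["R"]),np.array(im["t"])
def proj(X,c): return cv2.projectPoints(np.array(X,float).reshape(-1,1,3),cv2.Rodrigues(c[3])[0],c[4],c[1],c[2])[0].reshape(-1,2)
def ray(p,z,c):
    u=cv2.undistortPoints(np.array(p,float).reshape(-1,1,2),c[1],c[2]).reshape(-1,2)
    d=np.c_[u,np.ones(len(u))]@c[3]; o=-c[3].T@c[4]; return o+d*((z-o[2])/d[:,2])[:,None]
def zo(p,s,ox,oy): return (np.array(p,float)+.5)/s-.5+[ox,oy]
E
python3 - <<'E'
from h import *
from scipy.optimize import least_squares
ct,cs=cam("top"),cam("scene")
pt=zo([(62,85),(690,53),(733,452),(75,490)],5.4,195,125)  # (+x+y),(+x-y),(-x-y),(-x+y)
ps=zo([(742,280),(180,470),(60,195),(567,42)],4.8,165,175)
print(ray(pt,.07,ct).round(4)); print(ray(ps,.07,cs).round(4))
L=np.array([(.11,.17),(.11,-.17),(-.11,-.17),(-.11,.17)])
def W(q,P,z):
    P=np.atleast_2d(P);c,s=np.cos(q[2]),np.sin(q[2]);return np.c_[q[0]+c*P[:,0]-s*P[:,1],q[1]+s*P[:,0]+c*P[:,1],np.full(len(P),z)]
for m in("t","s","ts"):
    f=lambda q:np.r_[(proj(W(q,L,.07),ct)-pt).ravel()*("t" in m),(proj(W(q,L,.07),cs)-ps).ravel()*("s" in m)]
    r=least_squares(f,[.5,0,0]);print(m,r.x.round(4),r.fun.round(1))
q=r.x
for n,P,z in(("key",(-.02,-.09),.14),("knob",(-.046,-.008),.096)):print(n,W(q,P,z),proj(W(q,P,z),ct),proj(W(q,P,z),cs))
E
```

```text
[[ 0.6797  0.1475  0.07  ]
 [ 0.7014 -0.192   0.07  ]
 [ 0.4833 -0.2078  0.07  ]
 [ 0.4607  0.133   0.07  ]]
[[ 0.6795  0.1427  0.07  ]
 [ 0.6966 -0.188   0.07  ]
 [ 0.4869 -0.2048  0.07  ]
 [ 0.4628  0.1286  0.07  ]]
t [ 0.5813 -0.0298  0.0663] [ 0.1 -0.   0.  -0.3 -0.4  0.2  0.2  0.1  0.  -0.  -0.   0.  -0.  -0.
  0.  -0. ]
s [ 0.5798 -0.0294  0.0671] [-0.   0.  -0.   0.  -0.   0.   0.   0.   1.4 -0.8 -1.   1.8 -1.  -1.2
  0.7 -1.2]
ts [ 0.5807 -0.0296  0.0666] [ 0.1  0.2 -0.  -0.1 -0.4  0.4  0.1  0.4  1.5 -0.5 -1.   2.1 -1.  -1.
  0.8 -1. ]
key [[ 0.56671475 -0.12077833  0.14      ]] [[302.28777202 173.16257611]] [[212.3598234  210.13076689]]
knob [[ 0.53531904 -0.04068894  0.096     ]] [[271.2784798  187.77564401]] [[237.97443952 206.45030303]]
```

```bash
cat >> h.py <<'E'
Q=np.array([.581,-.0298,.0665])
def W(P,q=None):
    q=Q if q is None else q
    P=np.atleast_2d(np.array(P,float));c,s=np.cos(q[2]),np.sin(q[2]);return np.c_[q[0]+c*P[:,0]-s*P[:,1],q[1]+s*P[:,0]+c*P[:,1],P[:,2]]
E
python3 - <<'E'
from h import *
ct,cs=cam("top"),cam("scene")
for name,c,box in(("top",ct,(296,160,312,186)),("scene",cs,(205,198,219,222))):
    g=c[0].max(2).astype(float); x0,y0,x1,y1=box
    print(name);print(g[y0:y1,x0:x1].astype(int))
    best=[]
    S=8
    for th in np.arange(-.4,.41,.05):
      for dx in np.arange(-.004,.0041,.002):
       for dy in np.arange(-.004,.0041,.002):
        e=np.array([np.cos(th),-np.sin(th)]);n=np.array([np.sin(th),np.cos(th)])
        P=[(*(np.array([-.02+dx,-.09+dy])+a*.017*e+b*.0045*n),z) for a in(-1,1) for b in(-1,1) for z in(.126,.154)]
        h=cv2.convexHull(((proj(W(P),c)-[x0-.5,y0-.5])*S).astype(np.float32))
        m=np.zeros(((y1-y0)*S,(x1-x0)*S),np.uint8);cv2.fillConvexPoly(m,h.astype(np.int32),255)
        m=cv2.resize(m,(x1-x0,y1-y0),interpolation=cv2.INTER_AREA)/255.
        d=np.clip((120-g[y0:y1,x0:x1])/95,0,1)
        best.append((((m-d)**2).sum(),round(th,2),round(dx,3),round(dy,3)))
    best.sort();print(best[:6])
E
```

```text
top
[[187 186 187 188 188 187 187 189 184 189 189 185 188 185 187 186]
 [189 189 189 189 188 188 186 190 188 188 191 192 187 191 188 189]
 [189 187 189 188 191 190 190 190 191 191 190 191 190 189 188 190]
 [189 186 190 190 190 189 189 186 191 190 191 188 191 191 193 186]
 [191 193 192 191 191 194 191 194 192 192 192 189 190 189 190 192]
 [187 191 192 190 194 192 192 189 188 188 189 187 187 187 188 188]
 [186 188 183 187 188 187 165 129 167 187 186 188 186 189 190 189]
 [189 188 188 190 191 163  68  44  82 149 191 192 191 191 191 190]
 [191 188 193 193 179 125  25  27  40 137 193 193 195 194 195 194]
 [193 197 194 193 163  61  23  28  38 136 195 196 197 195 191 193]
 [184 174 189 190 141  45  25  29  65 144 193 191 190 192 192 195]
 [183 175 167 167 136  21  33  20  64 142 191 193 193 193 193 191]
 [162 163 166 167 133  21  29  27  60 134 184 189 189 190 190 190]
 [168 171 172 167 129  25  29  31  85 146 169 171 188 191 191 188]
 [171 171 171 167 131  24  29  29  85 146 153 150 190 189 191 188]
 [170 166 169 150  98  16  26  19  85 146 150 121 131 137 160 190]
 [167 171 169 155 101  2
[... 2431 characters left out ...]
 88  95 103 103  96  94 104 114 116 120 121]
 [125 102  93 100 111 119 121 118 118 118 119 121 123 124]
 [124  99  97 110 121 125 127 126 124 124 124 122 123 124]]
[(np.float64(15.748638676153748), np.float64(0.25), np.float64(0.004), np.float64(-0.002)), (np.float64(17.045543915029484), np.float64(0.2), np.float64(0.004), np.float64(-0.002)), (np.float64(17.277648166430765), np.float64(0.3), np.float64(0.004), np.float64(-0.002)), (np.float64(17.72017917677092), np.float64(0.25), np.float64(0.0), np.float64(0.0)), (np.float64(17.846074884899373), np.float64(0.25), np.float64(0.002), np.float64(-0.002)), (np.float64(18.00696604012307), np.float64(0.2), np.float64(0.002), np.float64(-0.002))]
```

```bash
cat >> h.py <<'E'
from scipy.spatial.transform import Rotation as Ro
def Rdown(yaw): # tool x at yaw, z down
    c,s=np.cos(yaw),np.sin(yaw); return np.array([[c,s,0],[s,-c,0],[0,0,-1.]])
def state():
    o=robot.observe(); w=o["tcp_rot"]; R=Ro.from_quat([w[1],w[2],w[3],w[0]]).as_matrix()
    return o,np.array(o["tcp_pos"]),R
def show():
    o,p,R=state(); print("t",round(o["clock"],2),"p",p.round(4),"yaw",round(np.arctan2(R[1,0],R[0,0]),4),"z",R[:,2].round(3),"F",np.round(o["contact_force"],2),"T",np.round(o["torque"],3),"w",round(o["width"],3),"j",np.round(o["joints"],2))
def plan(pos,yaw,n=1,p=None,R=None,capr=43,R2=None):
    if p is None: _,p,R=state()
    for i in range(n):
        T=Rdown(yaw) if R2 is None else R2
        s=R.T@(np.array(pos)-p)/.08; m=max(1,abs(s).max()); s=s/m
        rv=Ro.from_matrix(R.T@T).as_rotvec(degrees=True); a=np.linalg.norm(rv)
        if a>capr: rv*=capr/a
        print(i,np.r_[s,rv/120].round(4).tolist())
        p=p+R@s*.08; R=R@Ro.from_rotvec(rv,degrees=True).as_matrix()
E
python3 - <<'E'
from h import *
k=W([(-.02,-.09,.215)])[0];print(k)
plan(k,.0665-.2+np.pi,8)
E
```

```text
[ 0.5670248  -0.12093009  0.215     ]
0 [1.0, -0.5273, 0.0333, -0.0, -0.0001, -0.3583]
1 [1.0, 0.2716, 0.0302, -0.0, -0.0001, -0.3583]
2 [0.6202, 1.0, 0.0341, -0.0, -0.0001, -0.3583]
3 [-0.1979, 1.0, 0.0295, -0.0, -0.0001, -0.1828]
4 [-0.6525, 1.0, 0.0347, 0.0, 0.0, 0.0]
5 [-0.6525, 1.0, 0.0347, 0.0, -0.0, 0.0]
6 [-0.0461, 0.0707, 0.0025, 0.0, 0.0, 0.0]
7 [-0.0, -0.0, 0.0, 0.0, 0.0, 0.0]
```

{"api": "drive_tool", "payload": {
  "series": [
    [0.4, -0.2, 0.03, 0, 0, -0.07],
    [0.8, -0.4, 0.03, 0, 0, -0.14],
    [1.0, -0.53, 0.03, 0, 0, -0.21],
    [1.0, -0.53, 0.03, 0, 0, -0.28],
    [1.0, -0.53, 0.03, 0, 0, -0.35]
  ],
  "hand": -1,
  "squeeze": 60
}}

```text
clock: 0.8
tcp_pos: [0.2695, -0.4659, 0.2289]
tcp_rot: [-0.0, 0.849, 0.529, -0.0]
contact_force: [0.1, -0.2, 0.2]
width: 1.001
```

```bash
python3 - <<'E'
from h import *
show()
plan(W([(-.02,-.09,.215)])[0],.0665-.2+np.pi,6)
E
```

```text
t 0.8 p [ 0.2695 -0.4659  0.2289] yaw 1.1145 z [-0. -0. -1.] F [ 0.13 -0.22  0.17] T [-0.024  0.016 -0.026] w 1.001 j [-1.21  0.13  1.63 -0.    1.38 -0.75]
0 [1.0, 0.261, 0.0316, -0.0, -0.0, -0.3583]
1 [0.6339, 1.0, 0.0362, -0.0, -0.0, -0.3583]
2 [-0.1877, 1.0, 0.0311, -0.0, -0.0, -0.1875]
3 [-0.6526, 1.0, 0.0365, 0.0, 0.0, 0.0]
4 [-0.6526, 1.0, 0.0365, 0.0, -0.0, 0.0]
5 [-0.0385, 0.059, 0.0022, 0.0, 0.0, 0.0]
```

{"api": "drive_tool", "payload": {
  "series": [
    [0.4, 0.1, 0.03, 0, 0, -0.07],
    [0.8, 0.2, 0.03, 0, 0, -0.14],
    [1.0, 0.26, 0.03, 0, 0, -0.21],
    [1.0, 0.26, 0.03, 0, 0, -0.28],
    [1.0, 0.26, 0.03, 0, 0, -0.358]
  ]
}}

```text
clock: 1.3
tcp_pos: [0.3239, -0.4037, 0.2265]
tcp_rot: [0.0, 0.601, 0.799, -0.0]
contact_force: [1.2, 0.0, 0.6]
width: 0.999
```

{"api": "drive_tool", "payload": {
  "series": [
    [0.25, 0.4, 0.03, 0, 0, -0.07],
    [0.5, 0.8, 0.03, 0, 0, -0.14],
    [0.63, 1.0, 0.03, 0, 0, -0.21],
    [0.63, 1.0, 0.03, 0, 0, -0.28],
    [0.63, 1.0, 0.03, 0, 0, -0.358]
  ]
}}

```text
clock: 1.8
tcp_pos: [0.3874, -0.3335, 0.2241]
tcp_rot: [-0.0, 0.273, 0.962, 0.0]
contact_force: [-0.1, -0.4, 0.2]
width: 0.996
```

{"api": "drive_tool", "payload": {
  "series": [
    [-0.07, 0.4, 0.03, 0, 0, -0.07],
    [-0.15, 0.8, 0.03, 0, 0, -0.14],
    [-0.19, 1.0, 0.03, 0, 0, -0.187],
    [-0.19, 1.0, 0.03, 0, 0, -0.187],
    [-0.19, 1.0, 0.03, 0, 0, -0.187]
  ]
}}

```text
clock: 2.3
tcp_pos: [0.4422, -0.2747, 0.2216]
tcp_rot: [-0.0, 0.085, 0.996, -0.0]
contact_force: [-0.0, -0.1, -0.1]
width: 1.001
```

```bash
python3 - <<'E'
from h import *
show()
plan(W([(-.02,-.09,.215)])[0],.0665-.2+np.pi,6)
E
```

```text
t 2.3 p [ 0.4422 -0.2747  0.2216] yaw 2.9707 z [-0. -0. -1.] F [-0.03 -0.13 -0.13] T [ 0.018 -0.006 -0.01 ] w 1.001 j [-0.72  0.1   1.68 -0.    1.36 -2.12]
0 [-0.5605, 1.0, 0.0378, -0.0002, -0.0002, -0.0179]
1 [-0.6107, 1.0, 0.0393, -0.0, -0.0, -0.0]
2 [-0.0819, 0.1342, 0.0053, 0.0, 0.0, 0.0]
3 [0.0, 0.0, 0.0, 0.0, 0.0, 0.0]
4 [0.0, 0.0, 0.0, 0.0, 0.0, 0.0]
5 [0.0, 0.0, 0.0, 0.0, 0.0, 0.0]
```

{"api": "drive_tool", "payload": {
  "series": [
    [-0.22, 0.4, 0.03, 0, 0, -0.01],
    [-0.45, 0.8, 0.03, 0, 0, -0.018],
    [-0.56, 1.0, 0.04, 0, 0, -0.018],
    [-0.56, 1.0, 0.04, 0, 0, -0.018],
    [-0.56, 1.0, 0.04, 0, 0, -0.018]
  ]
}}

```text
clock: 2.8
tcp_pos: [0.4995, -0.2043, 0.2184]
tcp_rot: [-0.0, 0.067, 0.998, -0.0]
contact_force: [0.7, -1.5, -0.8]
width: 1.001
```

{"api": "drive_tool", "payload": {
  "series": [
    [-0.24, 0.4, 0.03, 0, 0, 0],
    [-0.5, 0.8, 0.03, 0, 0, 0],
    [-0.61, 1.0, 0.04, 0, 0, 0],
    [-0.61, 1.0, 0.04, 0, 0, 0],
    [-0.61, 1.0, 0.04, 0, 0, 0]
  ]
}}

```text
clock: 3.3
tcp_pos: [0.5583, -0.1319, 0.2152]
tcp_rot: [-0.0, 0.067, 0.998, -0.0]
contact_force: [-0.1, -0.7, -0.4]
width: 0.996
```

```bash
python3 - <<'E'
from h import *
show()
plan(W([(-.02,-.09,.215)])[0],.0665-.2+np.pi,1)
c=cam("scene");cv2.imwrite("pics/s1.png",cv2.resize(c[0][120:290,130:330],None,fx=4,fy=3.5,interpolation=cv2.INTER_CUBIC))
c=cam("top");cv2.imwrite("pics/t1.png",cv2.resize(c[0][125:235,195:340],None,fx=5,fy=5,interpolation=cv2.INTER_CUBIC))
E
```

```text
t 3.3 p [ 0.5583 -0.1319  0.2152] yaw 3.0078 z [-0.001 -0.001 -1.   ] F [-0.07 -0.66 -0.35] T [-0.035  0.007 -0.053] w 0.996 j [-0.38  0.22  1.56 -0.    1.36 -1.82]
0 [-0.0901, 0.151, 0.0017, -0.0004, -0.0004, -0.0001]
```

View pics/s1.png

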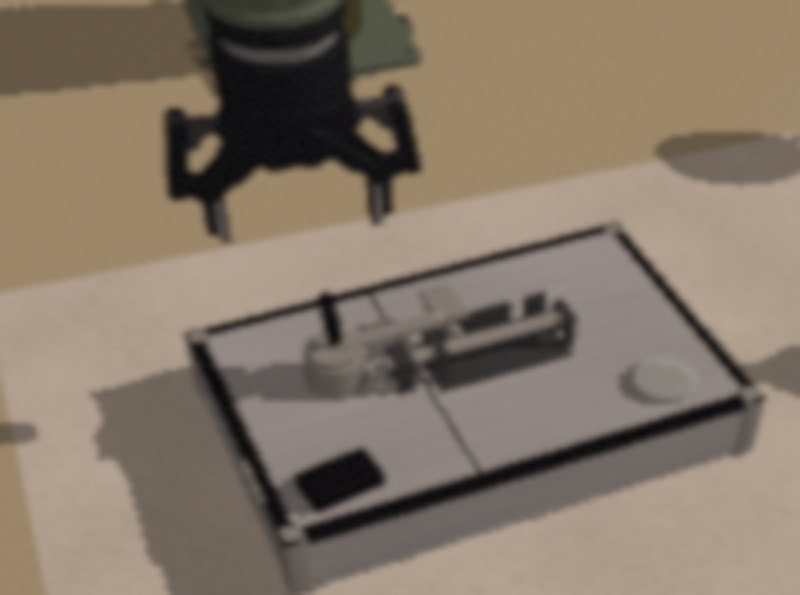

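View pics/t1.png

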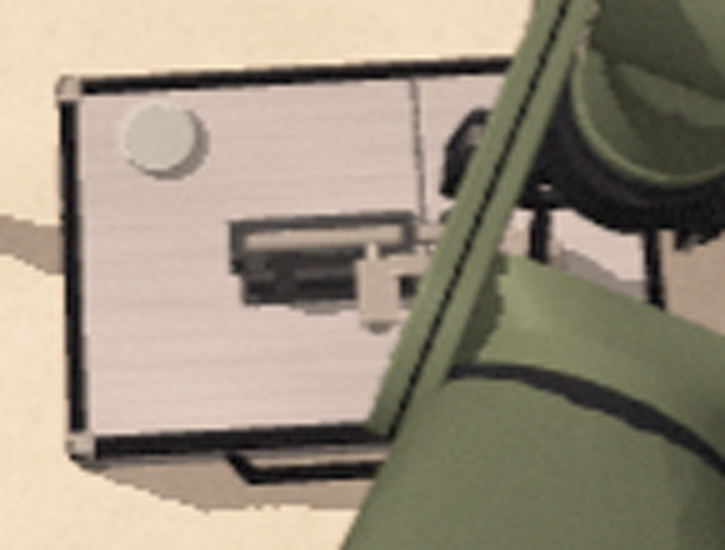

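{"api": "drive_tool", "payload": {
  "series": [
    [-0.09, 0.15, 0.2, 0, 0, 0],
    [-0.09, 0.15, 0.4, 0, 0, 0],
    [-0.09, 0.15, 0.6, 0, 0, 0],
    [-0.09, 0.15, 0.7, 0, 0, 0],
    [-0.09, 0.15, 0.7, 0, 0, 0]
  ]
}}

```text
clock: 3.9
tcp_pos: [0.5662, -0.1192, 0.1569]
tcp_rot: [-0.002, 0.066, 0.998, 0.001]
contact_force: [-0.3, 0.4, 0.9]
width: 0.998
```

{"api": "drive_tool", "payload": {
  "series": [
    [0, 0, 0.2, 0, 0, 0],
    [0, 0, 0.3, 0, 0, 0],
    [0, 0, 0.4, 0, 0, 0],
    [0, 0, 0.465, 0, 0, 0],
    [0, 0, 0.465, 0, 0, 0]
  ]
}}

```text
clock: 4.4
tcp_pos: [0.5672, -0.1195, 0.1214]
tcp_rot: [-0.001, 0.066, 0.998, 0.0]
contact_force: [1.1, 0.4, 0.4]
width: 1.001
```

```bash
python3 - <<'E'
from h import *
show()
plan(W([(-.02,-.09,.122)])[0],.0665-.2+np.pi,1)
c=cam("scene");cv2.imwrite("pics/s2.png",cv2.resize(c[0][150:270,140:310],None,fx=4.7,fy=4.7,interpolation=cv2.INTER_CUBIC))
E
```

```text
t 4.4 p [ 0.5672 -0.1195  0.1214] yaw 3.009 z [-0.001  0.    -1.   ] F [1.12 0.4  0.36] T [ 0.005  0.008 -0.053] w 1.001 j [-0.36  0.33  1.63 -0.    1.18 -1.8 ]
0 [-0.0001, -0.0178, -0.008, 0.0001, -0.0007, 0.0004]
```

View pics/s2.png

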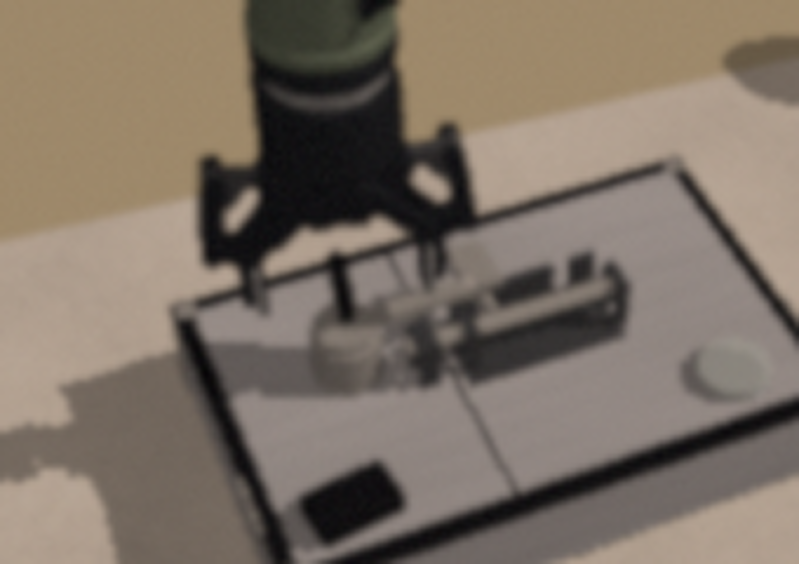

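{"api": "drive_tool", "payload": {
  "series": [
    [0, -0.015, -0.008, 0, 0, 0],
    [0, -0.015, -0.008, 0, 0, 0],
    [0, -0.015, -0.008, 0, 0, 0],
    [0, -0.015, -0.008, 0, 0, 0],
    [0, -0.015, -0.008, 0, 0, 0]
  ],
  "hand": 1,
  "squeeze": 25
}}

```text
clock: 4.95
tcp_pos: [0.5676, -0.1209, 0.1228]
tcp_rot: [0.0, 0.066, 0.998, -0.0]
contact_force: [-0.2, -0.4, 0.3]
width: 0.143
```

{"api": "drive_tool", "payload": {
  "series": [
    [0, 0, 0, 0, 0, 0],
    [0, 0, 0, 0, 0, 0],
    [0, 0, 0, 0, 0, 0],
    [0, 0, 0, 0, 0, 0],
    [0, 0, 0, 0, 0, 0]
  ]
}}

```text
clock: 5.45
tcp_pos: [0.5674, -0.1211, 0.1227]
tcp_rot: [-0.0, 0.066, 0.998, -0.0]
contact_force: [-1.4, -1.2, -0.0]
width: 0.1
```

```bash
python3 - <<'E'
from h import *
show()
c=cam("scene");cv2.imwrite("pics/s3.png",cv2.resize(c[0][150:270,140:310],None,fx=4.7,fy=4.7,interpolation=cv2.INTER_CUBIC))
E
```

```text
t 5.45 p [ 0.5674 -0.1211  0.1227] yaw 3.0091 z [-0. -0. -1.] F [-1.4  -1.19 -0.04] T [-0.299  0.168  0.004] w 0.1 j [-0.36  0.33  1.63 -0.    1.19 -1.8 ]
```

View pics/s3.png

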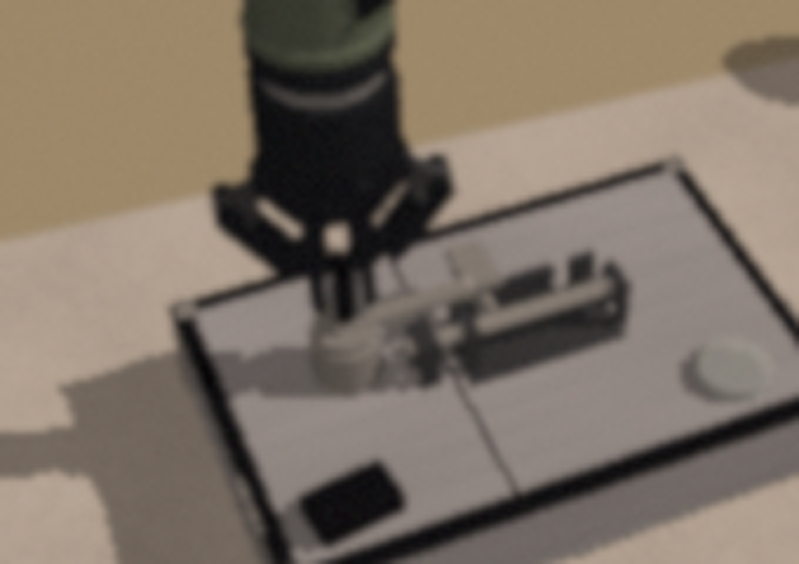

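{"api": "drive_tool", "payload": {
  "series": [
    [0, 0, 0, 0, 0, 0],
    [0, 0, 0.02, 0, 0, 0],
    [0, 0, 0.04, 0, 0, 0],
    [0, 0, 0.056, 0, 0, 0],
    [0, 0, 0.056, 0, 0, 0]
  ],
  "squeeze": 60
}}

```text
clock: 6.0
tcp_pos: [0.5676, -0.1211, 0.1192]
tcp_rot: [-0.0, 0.066, 0.998, -0.0]
contact_force: [-3.4, -1.9, 9.1]
width: 0.09
```

```bash
python3 - <<'E'
from h import *
show()
E
```

```text
t 6.0 p [ 0.5676 -0.1211  0.1192] yaw 3.0091 z [-0. -0. -1.] F [-3.37 -1.93  9.06] T [-0.227  0.754  0.008] w 0.09 j [-0.36  0.33  1.63 -0.    1.18 -1.8 ]
```

{"api": "drive_tool", "payload": {
  "series": [
    [0, 0, 0.012, 0, 0, 0.01],
    [0, 0, 0.012, 0, 0, 0.02],
    [0, 0, 0.012, 0, 0, 0.03],
    [0, 0, 0.012, 0, 0, 0.04],
    [0, 0, 0.012, 0, 0, 0.04]
  ]
}}

```text
clock: 6.5
tcp_pos: [0.5676, -0.1211, 0.1187]
tcp_rot: [0.0, 0.108, 0.994, -0.0]
contact_force: [-3.4, -1.4, 7.6]
width: 0.094
```

```bash
python3 - <<'E'
from h import *
show()
E
```

```text
t 6.5 p [ 0.5676 -0.1211  0.1187] yaw 2.9251 z [ 0.    -0.001 -1.   ] F [-3.42 -1.38  7.64] T [-0.203  0.788 -0.001] w 0.094 j [-0.36  0.33  1.63 -0.    1.18 -1.71]
```

{"api": "drive_tool", "payload": {
  "series": [
    [0, 0, 0.006, 0, 0, 0.01],
    [0, 0, 0.006, 0, 0, 0.02],
    [0, 0, 0.006, 0, 0, 0.03],
    [0, 0, 0.006, 0, 0, 0.04],
    [0, 0, 0.006, 0, 0, 0.04]
  ]
}}

```text
clock: 7.0
tcp_pos: [0.5677, -0.1211, 0.1183]
tcp_rot: [0.0, 0.15, 0.989, -0.0]
contact_force: [-4.6, -0.7, 8.4]
width: 0.097
```

{"api": "drive_tool", "payload": {
  "series": [
    [0, 0, 0, 0, 0, 0.01],
    [0, 0, 0, 0, 0, 0.02],
    [0, 0, 0, 0, 0, 0.03],
    [0, 0, 0, 0, 0, 0.04],
    [0, 0, 0, 0, 0, 0.05]
  ]
}}

```text
clock: 7.5
tcp_pos: [0.5677, -0.1211, 0.1183]
tcp_rot: [0.0, 0.201, 0.98, -0.0]
contact_force: [-4.1, -1.1, 8.1]
width: 0.091
```

```bash
python3 - <<'E'
from h import *
show()
E
```

```text
t 7.5 p [ 0.5677 -0.1211  0.1183] yaw 2.7362 z [ 0.    -0.001 -1.   ] F [-4.14 -1.14  8.08] T [-0.271  0.843  0.037] w 0.091 j [-0.36  0.33  1.63 -0.    1.18 -1.52]
```

{"api": "drive_tool", "payload": {
  "series": [
    [0, 0, 0, 0, 0, -0.035],
    [0, 0, 0, 0, 0, -0.07],
    [0, 0, 0, 0, 0, -0.105],
    [0, 0, 0, 0, 0, -0.14],
    [0, 0, 0, 0, 0, -0.14]
  ]
}}

```text
clock: 8.0
tcp_pos: [0.5676, -0.121, 0.1182]
tcp_rot: [0.0, 0.055, 0.998, -0.0]
contact_force: [-3.5, -1.3, 8.5]
width: 0.094
```

{"api": "drive_tool", "payload": {
  "series": [
    [0, 0, 0, 0, 0, -0.01],
    [0, 0, 0, 0, 0, -0.02],
    [0, 0, 0, 0, 0, -0.03],
    [0, 0, 0, 0, 0, -0.04],
    [0, 0, 0, 0, 0, -0.04]
  ]
}}

```text
clock: 8.5
tcp_pos: [0.5676, -0.121, 0.1183]
tcp_rot: [0.0, 0.014, 1.0, -0.0]
contact_force: [-4.4, -0.8, 7.5]
width: 0.088
```

```bash
python3 - <<'E'
from h import *
show()
E
```

```text
t 8.5 p [ 0.5676 -0.121   0.1183] yaw 3.1141 z [ 0. -0. -1.] F [-4.4  -0.81  7.5 ] T [-0.172  0.796  0.027] w 0.088 j [-0.36  0.33  1.63 -0.    1.18 -1.9 ]
```

{"api": "drive_tool", "payload": {
  "series": [
    [0, 0, 0, 0, 0, -0.01],
    [0, 0, 0, 0, 0, -0.02],
    [0, 0, 0, 0, 0, -0.03],
    [0, 0, 0, 0, 0, -0.04],
    [0, 0, 0, 0, 0, -0.04]
  ]
}}

```text
clock: 9.0
tcp_pos: [0.5676, -0.121, 0.1182]
tcp_rot: [0.0, -0.028, 1.0, -0.0]
contact_force: [-4.0, -1.9, 8.3]
width: 0.092
```

{"api": "drive_tool", "payload": {
  "series": [
    [0, 0, 0, 0, 0, -0.01],
    [0, 0, 0, 0, 0, -0.02],
    [0, 0, 0, 0, 0, -0.03],
    [0, 0, 0, 0, 0, -0.04],
    [0, 0, 0, 0, 0, -0.04]
  ]
}}

```text
clock: 9.5
tcp_pos: [0.5676, -0.1211, 0.1182]
tcp_rot: [0.0, -0.07, 0.998, -0.0]
contact_force: [-4.3, -1.4, 8.0]
width: 0.095
```

{"api": "drive_tool", "payload": {
  "series": [
    [0, 0, 0, 0, 0, -0.01],
    [0, 0, 0, 0, 0, -0.02],
    [0, 0, 0, 0, 0, -0.03],
    [0, 0, 0, 0, 0, -0.04],
    [0, 0, 0, 0, 0, -0.04]
  ]
}}

```text
clock: 10.0
tcp_pos: [0.5676, -0.121, 0.1182]
tcp_rot: [0.0, -0.112, 0.994, -0.0]
contact_force: [-4.0, -1.4, 8.7]
width: 0.093
```

{"api": "drive_tool", "payload": {
  "series": [
    [0, 0, 0, 0, 0, -0.01],
    [0, 0, 0, 0, 0, -0.02],
    [0, 0, 0, 0, 0, -0.03],
    [0, 0, 0, 0, 0, -0.04],
    [0, 0, 0, 0, 0, -0.04]
  ]
}}

```text
clock: 10.5
tcp_pos: [0.5675, -0.121, 0.1169]
tcp_rot: [-0.0, -0.153, 0.988, -0.0]
contact_force: [-2.8, -2.4, 3.4]
width: 0.097
```

{"api": "drive_tool", "payload": {
  "series": [
    [0, 0, 0, 0, 0, -0.004],
    [0, 0, 0, 0, 0, -0.004],
    [0, 0, 0, 0, 0, -0.004],
    [0, 0, 0, 0, 0, -0.004],
    [0, 0, 0, 0, 0, -0.004]
  ]
}}

```text
clock: 11.0
tcp_pos: [0.5676, -0.121, 0.1169]
tcp_rot: [0.0, -0.157, 0.988, -0.0]
contact_force: [-1.9, -2.4, 4.1]
width: 0.099
```

```bash
python3 - <<'E'
from h import *
show()
E
```

```text
t 11.0 p [ 0.5676 -0.121   0.1169] yaw -2.8259 z [ 0. -0. -1.] F [-1.9  -2.4   4.07] T [-0.447  0.622 -0.059] w 0.099 j [-0.36  0.33  1.63 -0.    1.17 -2.25]
```

{"api": "drive_tool", "payload": {
  "series": [
    [0, 0, -0.012, 0, 0, 0],
    [0, 0, -0.012, 0, 0, 0.02],
    [0, 0, -0.012, 0, 0, 0.04],
    [0, 0, -0.012, 0, 0, 0.06],
    [0, 0, -0.012, 0, 0, 0.08]
  ]
}}

```text
clock: 11.5
tcp_pos: [0.5675, -0.121, 0.1174]
tcp_rot: [-0.0, -0.073, 0.997, -0.0]
contact_force: [-1.9, -3.0, 1.7]
width: 0.089
```

```bash
python3 - <<'E'
from h import *
show()
c=cam("scene");cv2.imwrite("pics/s4.png",cv2.resize(c[0][150:270,140:310],None,fx=4.7,fy=4.7,interpolation=cv2.INTER_CUBIC))
E
```

```text
t 11.5 p [ 0.5675 -0.121   0.1174] yaw -2.995 z [-0. -0. -1.] F [-1.92 -3.03  1.71] T [-0.498  0.43   0.093] w 0.089 j [-0.36  0.33  1.63 -0.    1.18 -2.08]
```

View pics/s4.png

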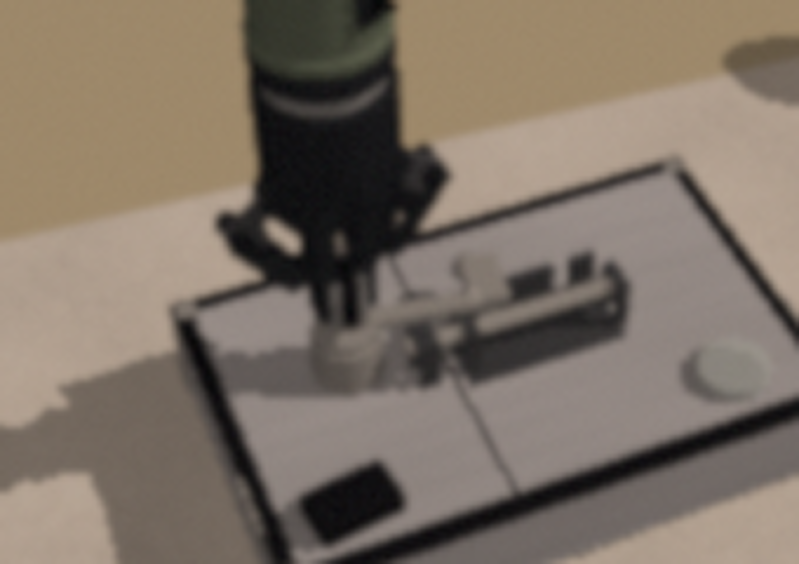

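{"api": "drive_tool", "payload": {
  "series": [
    [0, 0, 0, 0, 0, 0.03],
    [0, 0, 0, 0, 0, 0.06],
    [0, 0, 0, 0, 0, 0.09],
    [0, 0, 0, 0, 0, 0.12],
    [0, 0, 0, 0, 0, 0.14]
  ]
}}

```text
clock: 12.05
tcp_pos: [0.5675, -0.121, 0.1174]
tcp_rot: [0.0, 0.073, 0.997, -0.0]
contact_force: [-1.9, -3.4, 2.1]
width: 0.094
```

{"api": "drive_tool", "payload": {
  "series": [
    [0, 0, 0, 0, 0, 0.03],
    [0, 0, 0, 0, 0, 0.06],
    [0, 0, 0, 0, 0, 0.09],
    [0, 0, 0, 0, 0, 0.12],
    [0, 0, 0, 0, 0, 0.14]
  ]
}}

```text
clock: 12.55
tcp_pos: [0.5675, -0.121, 0.1174]
tcp_rot: [0.0, 0.218, 0.976, -0.0]
contact_force: [-1.7, -2.6, 2.3]
width: 0.093
```

```bash
python3 - <<'E'
from h import *
show()
E
```

```text
t 12.55 p [ 0.5675 -0.121   0.1174] yaw 2.7021 z [-0. -0. -1.] F [-1.72 -2.6   2.32] T [-0.61   0.377  0.118] w 0.093 j [-0.36  0.33  1.63 -0.    1.18 -1.49]
```

{"api": "drive_tool", "payload": {
  "series": [
    [0, 0, 0, 0, 0, 0.01],
    [0, 0, 0, 0, 0, 0.02],
    [0, 0, 0, 0, 0, 0.03],
    [0, 0, 0, 0, 0, 0.04],
    [0, 0, 0, 0, 0, 0.04]
  ]
}}

```text
clock: 13.05
tcp_pos: [0.5675, -0.121, 0.1176]
tcp_rot: [-0.0, 0.258, 0.966, -0.0]
contact_force: [-1.5, -3.6, 0.3]
width: 0.093
```

```bash
python3 - <<'E'
from h import *
show()
E
```

```text
t 13.05 p [ 0.5675 -0.121   0.1176] yaw 2.619 z [-0. -0. -1.] F [-1.53 -3.62  0.28] T [-0.821  0.291  0.046] w 0.093 j [-0.36  0.33  1.63 -0.    1.18 -1.41]
```

{"api": "drive_tool", "payload": {
  "series": [
    [0, 0, 0, 0, 0, 0.01],
    [0, 0, 0, 0, 0, 0.02],
    [0, 0, 0, 0, 0, 0.03],
    [0, 0, 0, 0, 0, 0.03],
    [0, 0, 0, 0, 0, 0.03]
  ]
}}

```text
clock: 13.55
tcp_pos: [0.5675, -0.121, 0.1176]
tcp_rot: [-0.0, 0.288, 0.958, -0.0]
contact_force: [-1.4, -4.5, -1.8]
width: 0.093
```

```bash
python3 - <<'E'
from h import *
show()
c=cam("scene");cv2.imwrite("pics/s5.png",cv2.resize(c[0][150:270,140:310],None,fx=4.7,fy=4.7,interpolation=cv2.INTER_CUBIC))
E
```

```text
t 13.55 p [ 0.5675 -0.121   0.1176] yaw 2.5569 z [-0. -0. -1.] F [-1.42 -4.45 -1.83] T [-0.947  0.188  0.201] w 0.093 j [-0.36  0.33  1.63 -0.    1.18 -1.34]
```

View pics/s5.png

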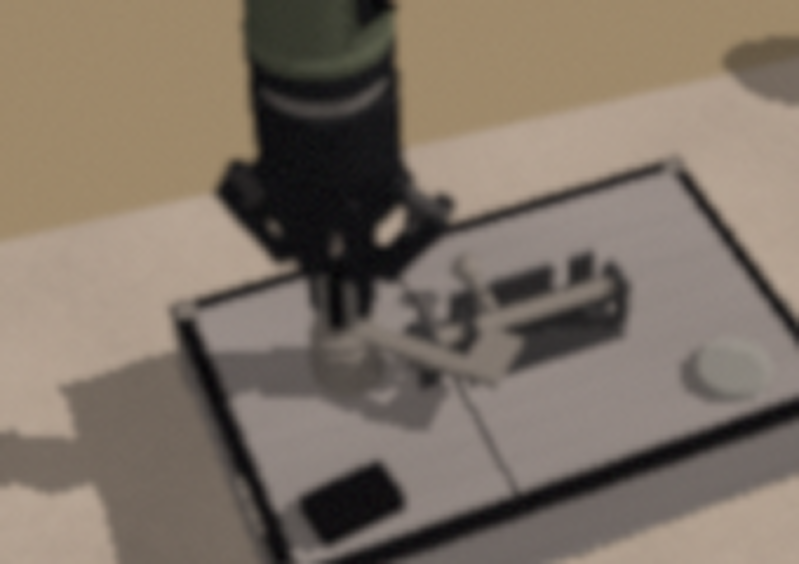

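{"api": "drive_tool", "payload": {
  "series": [
    [0, 0, 0, 0, 0, 0.01],
    [0, 0, 0, 0, 0, 0.02],
    [0, 0, 0, 0, 0, 0.025],
    [0, 0, 0, 0, 0, 0.025],
    [0, 0, 0, 0, 0, 0.025]
  ]
}}

```text
clock: 14.1
tcp_pos: [0.5675, -0.121, 0.1176]
tcp_rot: [0.0, 0.313, 0.95, -0.0]
contact_force: [-0.5, -5.0, -1.8]
width: 0.095
```

```bash
python3 - <<'E'
from h import *
show()
c=cam("scene");cv2.imwrite("pics/s6.png",c[0])
S=4.7
im=cv2.resize(c[0][150:270,140:310],None,fx=S,fy=S,interpolation=cv2.INTER_CUBIC)
for b,col in((.7,(0,0,255)),(.85,(0,255,0))):
    f=lambda x,y:(-.02+x*np.cos(b)+y*np.sin(b),-.09-x*np.sin(b)+y*np.cos(b),.1115)
    P=[f(-.006,.03),f(-.006,.074),f(-.018,.074),f(-.018,.096),f(.018,.096),f(.018,.074),f(.006,.074),f(.006,.03)]
    p=((proj(W(P),c)-[140,150]+.5)*S).astype(int);cv2.polylines(im,[p.reshape(-1,1,2)],True,col,1)
cv2.imwrite("pics/s6z.png",im)
E
```

```text
t 14.1 p [ 0.5675 -0.121   0.1176] yaw 2.5053 z [-0.    -0.001 -1.   ] F [-0.54 -4.96 -1.81] T [-0.978  0.133  0.661] w 0.095 j [-0.36  0.33  1.63 -0.    1.18 -1.29]
```

View pics/s6z.png

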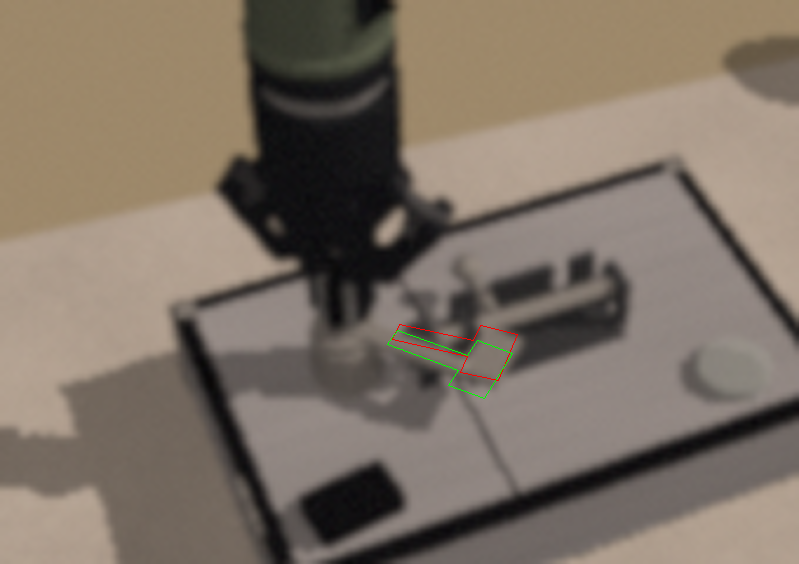

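{"api": "drive_tool", "payload": {
  "series": [
    [0, 0, 0, 0, 0, 0.008],
    [0, 0, 0, 0, 0, 0.016],
    [0, 0, 0, 0, 0, 0.016],
    [0, 0, 0, 0, 0, 0.016],
    [0, 0, 0, 0, 0, 0.016]
  ]
}}

```text
clock: 14.65
tcp_pos: [0.5675, -0.121, 0.1176]
tcp_rot: [0.0, 0.328, 0.945, -0.0]
contact_force: [-1.3, -5.1, -1.9]
width: 0.096
```

```bash
python3 - <<'E'
from h import *
show()
c=cam("scene");d=cv2.imread("pics/s6.png");x=cv2.absdiff(c[0],d)[205:240,215:255].max(2);print(x.max(),x.mean())
x=cv2.absdiff(cv2.imread("pics/s5.png"),cv2.resize(d[150:270,140:310],None,fx=4.7,fy=4.7,interpolation=cv2.INTER_CUBIC))[280:400,360:540].max(2);print(x.max(),x.mean())
E
```

```text
t 14.65 p [ 0.5675 -0.121   0.1176] yaw 2.4727 z [-0.    -0.001 -1.   ] F [-1.28 -5.14 -1.88] T [-0.969  0.201  0.843] w 0.096 j [-0.36  0.33  1.63 -0.    1.18 -1.26]
13 1.3378571428571429
29 1.4097222222222223
```

{"api": "drive_tool", "payload": {
  "series": [
    [0, 0, 0, 0, 0, -0.025],
    [0, 0, -0.02, 0, 0, -0.025],
    [0, 0, -0.04, 0, 0, -0.025],
    [0, 0, -0.05, 0, 0, -0.025],
    [0, 0, -0.05, 0, 0, -0.025]
  ]
}}

```text
clock: 15.2
tcp_pos: [0.5674, -0.1209, 0.1206]
tcp_rot: [-0.0, 0.304, 0.953, -0.0]
contact_force: [-0.8, -4.9, -3.0]
width: 0.096
```

{"api": "drive_tool", "payload": {
  "series": [
    [0, 0, 0, 0, 0, 0],
    [0, 0, 0, 0, 0, 0],
    [0, 0, 0, 0, 0, 0],
    [0, 0, 0, 0, 0, 0],
    [0, 0, 0, 0, 0, 0]
  ],
  "hand": -1
}}

```text
clock: 15.7
tcp_pos: [0.5677, -0.1205, 0.122]
tcp_rot: [0.0, 0.304, 0.953, 0.0]
contact_force: [0.2, 0.1, -0.0]
width: 0.931
```

```bash
python3 - <<'E'
from h import *
show()
c=cam("scene");cv2.imwrite("pics/s7.png",cv2.resize(c[0][150:270,140:310],None,fx=4.7,fy=4.7,interpolation=cv2.INTER_CUBIC))
E
```

```text
t 15.7 p [ 0.5677 -0.1205  0.122 ] yaw 2.5232 z [ 0.  0. -1.] F [ 0.16  0.07 -0.03] T [0.04  0.01  0.053] w 0.931 j [-0.36  0.33  1.63  0.    1.18 -1.31]
```

View pics/s7.png

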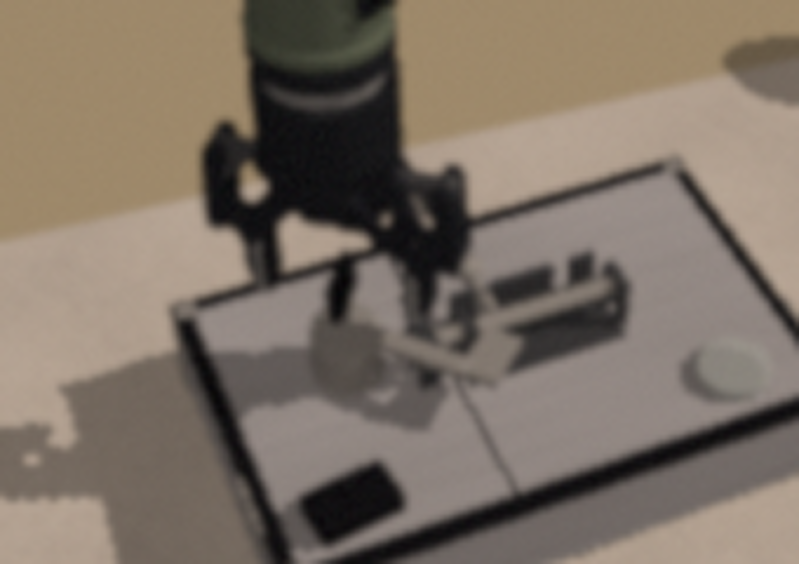

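{"api": "drive_tool", "payload": {
  "series": [
    [0, 0, -0.2, 0, 0, 0],
    [0, 0, -0.4, 0, 0, 0],
    [0, 0, -0.7, 0, 0, 0.0],
    [0, 0, -1.0, 0, 0, 0],
    [0, 0, -1.0, 0, 0, 0]
  ]
}}

```text
clock: 16.25
tcp_pos: [0.5703, -0.1218, 0.2063]
tcp_rot: [0.004, 0.304, 0.953, -0.0]
contact_force: [0.0, 0.4, 0.8]
width: 1.001
```

```bash
python3 - <<'E'
from h import *
show()
c=cam("scene");cv2.imwrite("pics/s8.png",cv2.resize(c[0][190:250,200:290],None,fx=8.5,fy=8.5,interpolation=cv2.INTER_CUBIC))
c=cam("top");cv2.imwrite("pics/t8.png",cv2.resize(c[0][140:220,220:320],None,fx=7.4,fy=7.4,interpolation=cv2.INTER_CUBIC))
E
```

```text
t 16.25 p [ 0.5703 -0.1218  0.2063] yaw 2.523 z [ 0.008 -0.003 -1.   ] F [0.03 0.43 0.82] T [-0.001 -0.027 -0.007] w 1.001 j [-0.36  0.24  1.56  0.    1.34 -1.31]
```

View pics/s8.png

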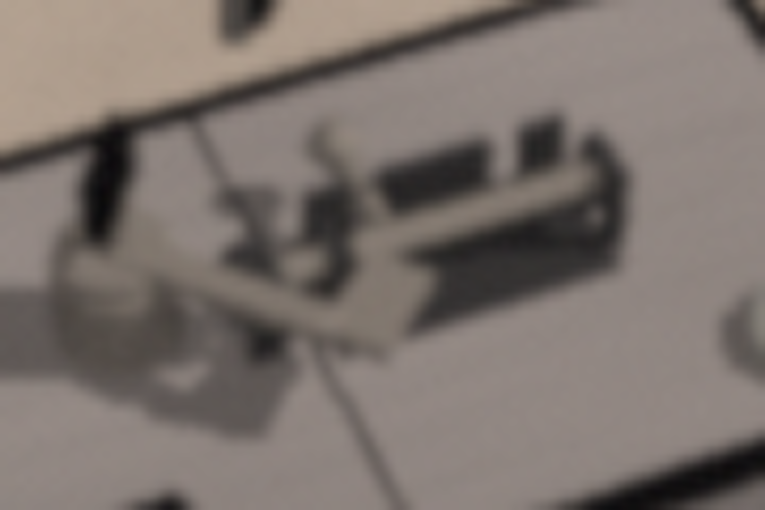

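View pics/t8.png

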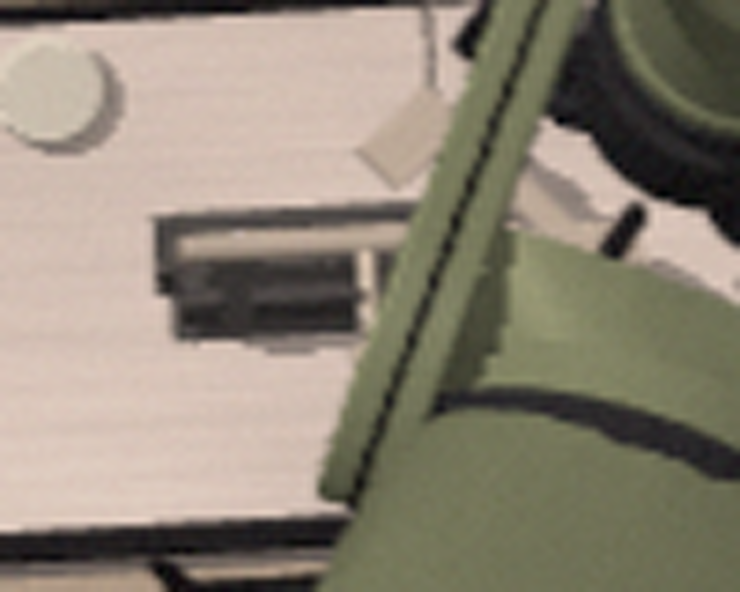

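```bash
python3 - <<'E'
from h import *
c=cam("scene");
def inv(p):
    a=Q[2];d=p-np.r_[Q[:2],0];return np.c_[np.cos(a)*d[:,0]+np.sin(a)*d[:,1],-np.sin(a)*d[:,0]+np.cos(a)*d[:,1]].round(4)
print("knob scene",inv(ray(zo([(333,140)],8.5,200,190),.096,c)))
# stem root-ish on rod top; notches: second notch gap (505,160)
print("notch1 stem, notch2 gap",inv(ray(zo([(372,205),(506,155)],8.5,200,190),.098,c)))
ct=cam("top")
print("knob edge top",inv(ray(zo([(408,350)],5.4,195,125),.096,ct)))
print("stem top", inv(ray(zo([(369,285)],7.4,220,140),.1,ct)))
print("stem root init", inv(ray(zo([(402,270)],5.4,195,125),.1,ct)))
k=W([(-.046,-.006,.200)])[0];print(k);plan(k,.0665+np.pi,2)
E
```

```text
knob scene [[-0.047  -0.0053]]
notch1 stem, notch2 gap [[-0.0132 -0.0056]
 [-0.0165  0.0433]]
knob edge top [[-0.0507 -0.0044]]
stem top [[-0.0196 -0.0043]]
stem root init [[-0.0097 -0.0039]]
[ 0.53550038 -0.03884348  0.2       ]
0 [0.9084, 0.6061, 0.0058, 0.0002, -0.0013, -0.3271]
1 [0.0, 0.0, 0.0, -0.0, -0.0, -0.0]
```

{"api": "drive_tool", "payload": {
  "series": [
    [0.3, 0.2, 0, 0, 0, -0.07],
    [0.6, 0.4, 0, 0, 0, -0.14],
    [0.9, 0.6, 0, 0, 0, -0.2],
    [0.91, 0.61, 0, 0, 0, -0.27],
    [0.91, 0.61, 0, 0, 0, -0.327]
  ],
  "hand": 0
}}

```text
clock: 16.95
tcp_pos: [0.535, -0.0375, 0.1999]
tcp_rot: [-0.002, -0.037, 0.999, 0.001]
contact_force: [0.9, -0.6, -0.3]
width: 0.502
```

```bash
python3 - <<'E'
from h import *
show();
k=W([(-.0465,-.005,.081)])[0];print(k);plan(k,.0665+np.pi,3)
E
```

```text
t 16.95 p [ 0.535  -0.0375  0.1999] yaw -3.0681 z [-0.003  0.001 -1.   ] F [ 0.92 -0.6  -0.26] T [-0.04   0.034 -0.01 ] w 0.502 j [-0.23  0.16  1.67  0.    1.32 -1.88]
[ 0.53493503 -0.03787892  0.081     ]
0 [-0.0024, -0.0042, 1.0, 0.0005, -0.0016, 0.0033]
1 [0.0004, -0.0015, 0.4867, -0.0, -0.0, 0.0]
2 [-0.0, -0.0, 0.0, 0.0, 0.0, 0.0]
```

{"api": "drive_tool", "payload": {
  "series": [
    [0, 0, 0.2, 0, 0, 0.003],
    [0, 0, 0.4, 0, 0, 0.003],
    [0, 0, 0.6, 0, 0, 0.003],
    [0, 0, 0.8, 0, 0, 0.003],
    [0, 0, 0.8, 0, 0, 0.003]
  ]
}}

```text
clock: 17.45
tcp_pos: [0.5331, -0.0381, 0.1336]
tcp_rot: [-0.004, -0.03, 1.0, 0.001]
contact_force: [-0.9, 0.2, 0.8]
width: 0.502
```

```bash
python3 - <<'E'
from h import *
show();
k=W([(-.0465,-.005,.081)])[0];plan(k,.0665+np.pi,1)
c=cam("scene");cv2.imwrite("pics/s9.png",cv2.resize(c[0][150:250,180:290],None,fx=6,fy=6,interpolation=cv2.INTER_CUBIC))
E
```

```text
t 17.45 p [ 0.5331 -0.0381  0.1336] yaw -3.0815 z [-0.009  0.002 -1.   ] F [-0.93  0.24  0.8 ] T [0.003 0.073 0.032] w 0.502 j [-0.23  0.23  1.73  0.    1.19 -1.86]
0 [-0.0282, -0.0004, 0.657, 0.0013, -0.004, -0.0031]
```

View pics/s9.png

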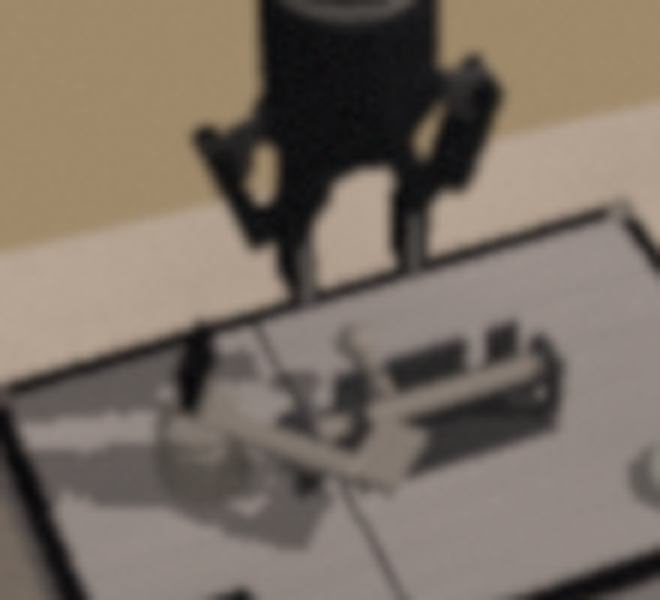

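{"api": "drive_tool", "payload": {
  "series": [
    [-0.01, 0, 0.15, 0, 0, -0.002],
    [-0.01, 0, 0.3, 0, 0, -0.002],
    [-0.01, 0, 0.45, 0, 0, -0.002],
    [-0.01, 0, 0.6, 0, 0, -0.002],
    [-0.01, 0, 0.62, 0, 0, -0.002]
  ]
}}

```text
clock: 18.0
tcp_pos: [0.5355, -0.0384, 0.0858]
tcp_rot: [-0.002, -0.032, 0.999, 0.001]
contact_force: [0.0, -0.1, -0.1]
width: 0.495
```

```bash
python3 - <<'E'
from h import *
show();
k=W([(-.0465,-.005,.081)])[0];plan(k,.0665+np.pi,1)
c=cam("scene");cv2.imwrite("pics/s10.png",cv2.resize(c[0][150:250,180:290],None,fx=6,fy=6,interpolation=cv2.INTER_CUBIC))
E
```

```text
t 18.0 p [ 0.5355 -0.0384  0.0858] yaw -3.0773 z [-0.004  0.001 -1.   ] F [ 0.03 -0.1  -0.08] T [-0.033 -0.01  -0.008] w 0.495 j [-0.23  0.3   1.76  0.    1.09 -1.87]
0 [0.0068, 0.0074, 0.0599, 0.0006, -0.002, -0.0011]
```

View pics/s10.png

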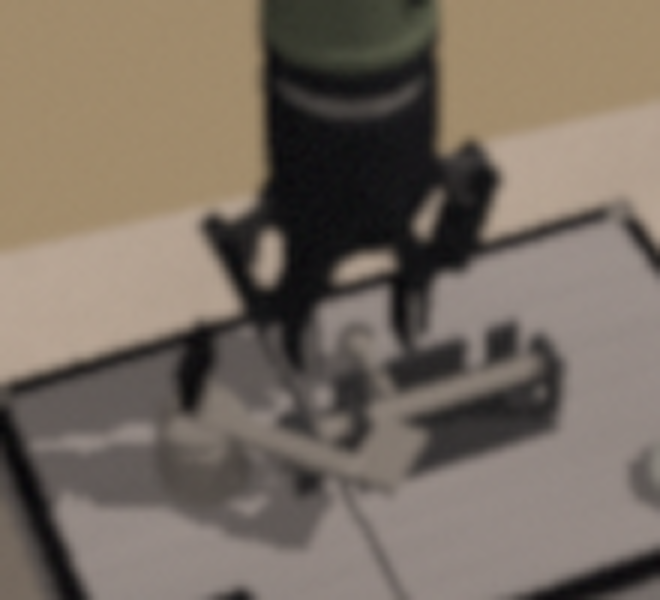

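{"api": "drive_tool", "payload": {
  "series": [
    [0, 0.005, 0.05, 0, -0.002, 0],
    [0, 0.005, 0.05, 0, -0.002, 0],
    [0, 0.005, 0.05, 0, -0.002, 0],
    [0, 0.005, 0.05, 0, -0.002, 0],
    [0, 0.005, 0.05, 0, -0.002, 0]
  ],
  "hand": 1,
  "squeeze": 30
}}

```text
clock: 18.55
tcp_pos: [0.5372, -0.0383, 0.0843]
tcp_rot: [0.002, -0.032, 0.999, 0.0]
contact_force: [0.0, 0.0, 0.1]
width: 0.18
```

{"api": "drive_tool", "payload": {
  "series": [
    [0, 0, 0, 0, 0, 0],
    [0, 0, 0, 0, 0, 0],
    [0, 0, 0, 0, 0, 0],
    [0, 0, 0, 0, 0, 0],
    [0, 0, 0, 0, 0, 0]
  ]
}}

```text
clock: 19.05
tcp_pos: [0.5372, -0.0384, 0.0841]
tcp_rot: [0.002, -0.032, 0.999, 0.0]
contact_force: [-0.6, 1.3, -0.5]
width: 0.182
```

```bash
python3 - <<'E'
from h import *
show();o,p,R=state()
a=Q[2]
for th in (.15,.3,.5,.7,.85,.95):
    d=np.array([.046*(1-np.cos(th)),0,.046*np.sin(th)]); dw=np.array([np.cos(a)*d[0],np.sin(a)*d[0],d[2]]); print(th,(R.T@dw/.08).round(3))
print((R.T@np.array([-np.sin(a)*.05,np.cos(a)*.05,0])/.08).round(3))
c=cam("scene");cv2.imwrite("pics/s11.png",cv2.resize(c[0][150:250,180:290],None,fx=6,fy=6,interpolation=cv2.INTER_CUBIC))
E
```

```text
t 19.05 p [ 0.5372 -0.0384  0.0841] yaw -3.0773 z [ 0.004  0.    -1.   ] F [-0.55  1.3  -0.55] T [0.209 0.142 0.051] w 0.182 j [-0.23  0.3   1.76  0.    1.08 -1.87]
0.15 [-0.007  0.    -0.086]
0.3 [-0.026  0.    -0.17 ]
0.5 [-0.071  0.    -0.275]
0.7 [-0.137  0.    -0.37 ]
0.85 [-0.197  0.    -0.431]
0.95 [-0.242  0.001 -0.467]
[0.001 0.625 0.   ]
```

View pics/s11.png

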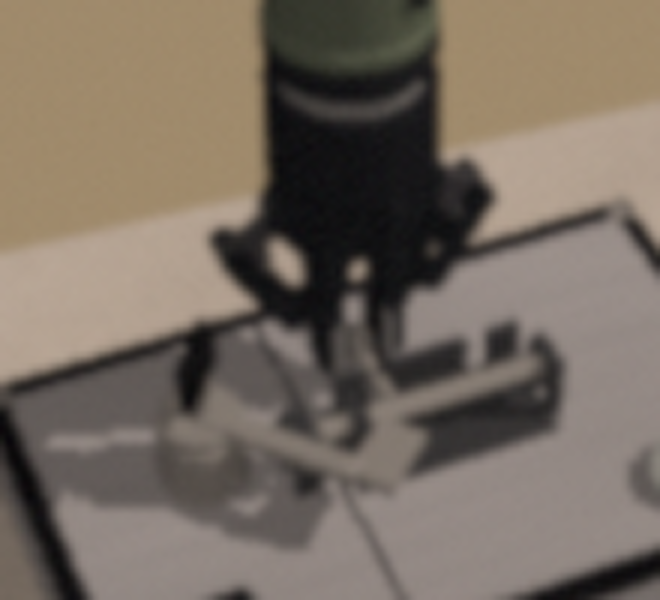

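{"api": "drive_tool", "payload": {
  "series": [
    [0, 0, 0, 0, 0, 0],
    [0.02, 0, 0, 0, 0.001, 0],
    [0.02, 0, 0.03, 0, 0.001, 0],
    [0.02, 0, 0.06, 0, 0.001, 0],
    [0.02, 0, 0.06, 0, 0.001, 0]
  ],
  "hand": 0.3
}}

```text
clock: 19.6
tcp_pos: [0.5354, -0.0385, 0.0789]
tcp_rot: [0.001, -0.032, 0.999, 0.0]
contact_force: [-0.1, 0.9, -0.0]
width: 0.349
```

```bash
python3 - <<'E'
from h import *
show();
k=W([(-.0465,-.005,.079)])[0];plan(k,.0665+np.pi,1)
E
```

```text
t 19.6 p [ 0.5354 -0.0385  0.0789] yaw -3.0773 z [ 0.001  0.    -1.   ] F [-0.1   0.91 -0.02] T [ 0.005 -0.012  0.013] w 0.349 j [-0.23  0.3   1.77  0.    1.07 -1.87]
0 [0.0052, 0.0081, -0.0016, 0.0001, 0.0006, -0.0011]
```

{"api": "drive_tool", "payload": {
  "series": [
    [0, 0.006, 0, 0, 0, 0],
    [0, 0.006, 0, 0, 0, 0],
    [0, 0.006, 0, 0, 0, 0],
    [0, 0.006, 0, 0, 0, 0],
    [0, 0.006, 0, 0, 0, 0]
  ],
  "hand": 1,
  "squeeze": 30
}}

```text
clock: 20.1
tcp_pos: [0.5356, -0.0381, 0.0793]
tcp_rot: [0.001, -0.032, 0.999, 0.0]
contact_force: [-0.1, -0.2, -0.9]
width: 0.18
```

```bash
python3 - <<'E'
from h import *
show();
E
```

```text
t 20.1 p [ 0.5356 -0.0381  0.0793] yaw -3.0772 z [ 0.002  0.    -1.   ] F [-0.1  -0.25 -0.91] T [-0.08   0.112  0.047] w 0.18 j [-0.23  0.3   1.77  0.    1.07 -1.87]
```

{"api": "drive_tool", "payload": {
  "series": [
    [-0.007, 0, -0.086, 0, 0, 0],
    [-0.026, 0, -0.17, 0, 0, 0],
    [-0.045, 0, -0.22, 0, 0, 0],
    [-0.071, 0, -0.275, 0, 0, 0],
    [-0.071, 0, -0.275, 0, 0, 0]
  ]
}}

```text
clock: 20.6
tcp_pos: [0.5415, -0.0377, 0.102]
tcp_rot: [0.001, -0.032, 0.999, -0.0]
contact_force: [-0.6, -0.8, -1.6]
width: 0.185
```

```bash
python3 - <<'E'
from h import *
show();
c=cam("scene");cv2.imwrite("pics/s12.png",cv2.resize(c[0][150:250,180:290],None,fx=6,fy=6,interpolation=cv2.INTER_CUBIC))
E
```

```text
t 20.6 p [ 0.5415 -0.0377  0.102 ] yaw -3.0771 z [ 0.002  0.    -1.   ] F [-0.63 -0.8  -1.62] T [-0.146  0.229  0.052] w 0.185 j [-0.23  0.28  1.74  0.    1.12 -1.86]
```

View pics/s12.png

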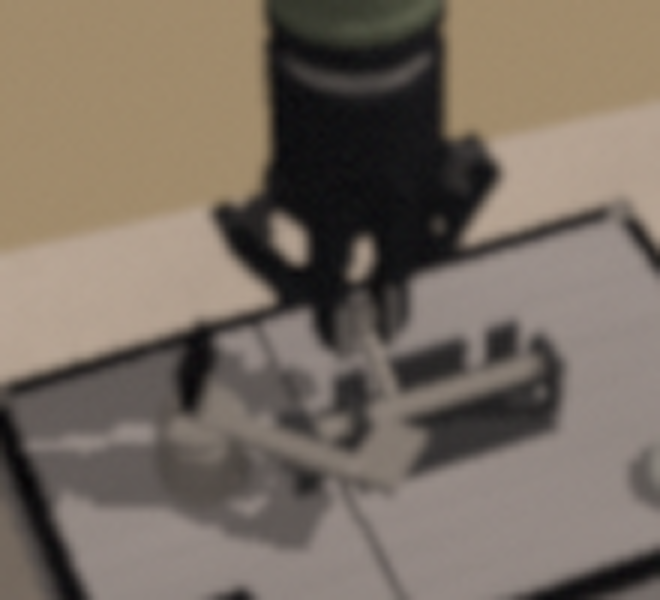

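{"api": "drive_tool", "payload": {
  "series": [
    [-0.03, 0, -0.05, 0, 0, 0],
    [-0.066, 0, -0.095, 0, 0, 0],
    [-0.126, 0, -0.156, 0, 0, 0],
    [-0.17, 0, -0.192, 0, 0, 0],
    [-0.17, 0, -0.192, 0, 0, 0]
  ]
}}

```text
clock: 21.15
tcp_pos: [0.5559, -0.0367, 0.1176]
tcp_rot: [0.002, -0.032, 0.999, 0.0]
contact_force: [-1.2, 0.1, -2.5]
width: 0.184
```

```bash
python3 - <<'E'
from h import *
show();
c=cam("scene");cv2.imwrite("pics/s13.png",cv2.resize(c[0][150:250,180:290],None,fx=6,fy=6,interpolation=cv2.INTER_CUBIC))
E
```

```text
t 21.15 p [ 0.5559 -0.0367  0.1176] yaw -3.077 z [ 0.004  0.    -1.   ] F [-1.22  0.14 -2.55] T [0.031 0.215 0.037] w 0.184 j [-0.22  0.29  1.69  0.    1.16 -1.86]
```

View pics/s13.png

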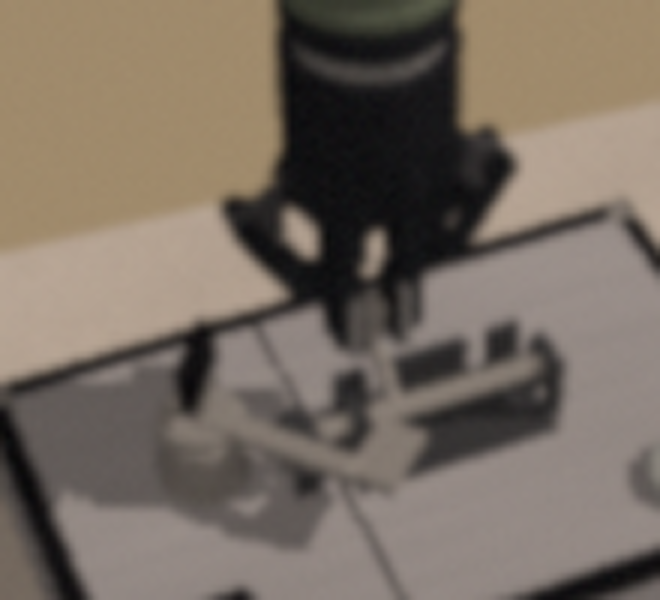

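{"api": "drive_tool", "payload": {
  "series": [
    [0, 0.06, 0, 0, 0, 0],
    [0, 0.13, 0, 0, 0, 0],
    [0, 0.2, 0, 0, 0, 0],
    [0, 0.27, 0, 0, 0, 0],
    [0, 0.31, 0, 0, 0, 0]
  ]
}}

```text
clock: 21.7
tcp_pos: [0.5533, -0.0114, 0.1167]
tcp_rot: [0.001, -0.032, 0.999, 0.0]
contact_force: [0.1, -0.9, -2.4]
width: 0.181
```

{"api": "drive_tool", "payload": {
  "series": [
    [0, 0.08, 0, 0, 0, 0],
    [0, 0.16, 0, 0, 0, 0],
    [0, 0.24, 0, 0, 0, 0],
    [0, 0.3, 0, 0, 0, 0],
    [0, 0.315, 0, 0, 0, 0]
  ]
}}

```text
clock: 22.2
tcp_pos: [0.5516, 0.0138, 0.1167]
tcp_rot: [0.001, -0.032, 0.999, 0.0]
contact_force: [1.1, -0.8, -3.8]
width: 0.184
```

{"api": "drive_tool", "payload": {
  "series": [
    [0, 0, 0, 0, 0, 0],
    [0, 0, 0, 0, 0, 0],
    [0, 0, 0, 0, 0, 0],
    [0, 0, 0, 0, 0, 0],
    [0, 0, 0, 0, 0, 0]
  ]
}}

```text
clock: 22.7
tcp_pos: [0.5516, 0.0131, 0.1167]
tcp_rot: [0.001, -0.032, 0.999, 0.0]
contact_force: [2.4, 0.5, -3.7]
width: 0.183
```

```bash
python3 - <<'E'
from h import *
show();o,p,R=state();a=Q[2];print("case y moved",(p-np.array([.5559,-.0367,.1176]))@[-np.sin(a),np.cos(a),0])
c=cam("scene");cv2.imwrite("pics/s14.png",cv2.resize(c[0][150:250,180:290],None,fx=6,fy=6,interpolation=cv2.INTER_CUBIC))
E
```

```text
t 22.7 p [0.5516 0.0131 0.1167] yaw -3.0776 z [ 0.002  0.    -1.   ] F [ 2.38  0.48 -3.7 ] T [ 0.183 -0.156  0.133] w 0.183 j [-0.13  0.28  1.71  0.    1.15 -1.77]
case y moved 0.04999113087635476
```

View pics/s14.png

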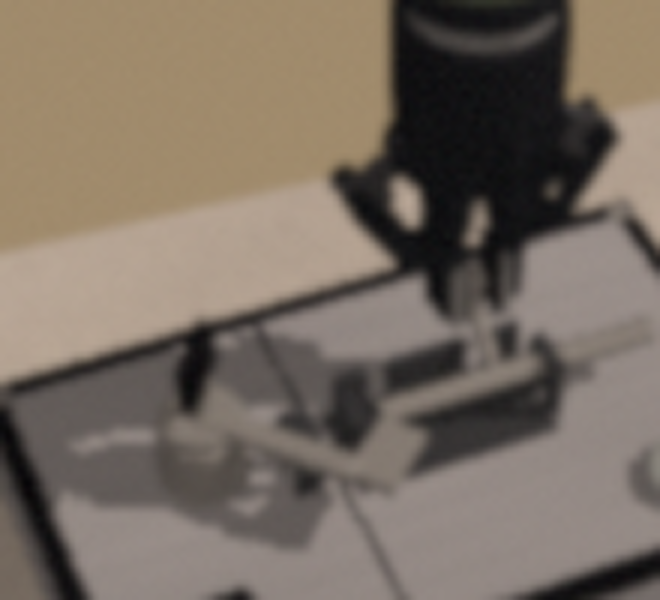

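{"api": "drive_tool", "payload": {
  "series": [
    [0.045, 0, 0.036, 0, 0, 0],
    [0.105, 0, 0.097, 0, 0, 0],
    [0.14, 0, 0.145, 0, 0, 0],
    [0.171, 0, 0.192, 0, 0, 0],
    [0.171, 0, 0.192, 0, 0, 0]
  ]
}}

```text
clock: 23.25
tcp_pos: [0.5379, 0.0118, 0.1015]
tcp_rot: [0.001, -0.032, 0.999, -0.0]
contact_force: [1.3, 0.0, 0.6]
width: 0.184
```

```bash
python3 - <<'E'
from h import *
show();
c=cam("scene");cv2.imwrite("pics/s15.png",cv2.resize(c[0][150:250,180:290],None,fx=6,fy=6,interpolation=cv2.INTER_CUBIC))
E
```

```text
t 23.25 p [0.5379 0.0118 0.1015] yaw -3.0773 z [ 0.002 -0.001 -1.   ] F [1.3  0.01 0.63] T [-0.061 -0.332  0.045] w 0.184 j [-0.14  0.27  1.75 -0.    1.11 -1.77]
```

View pics/s15.png

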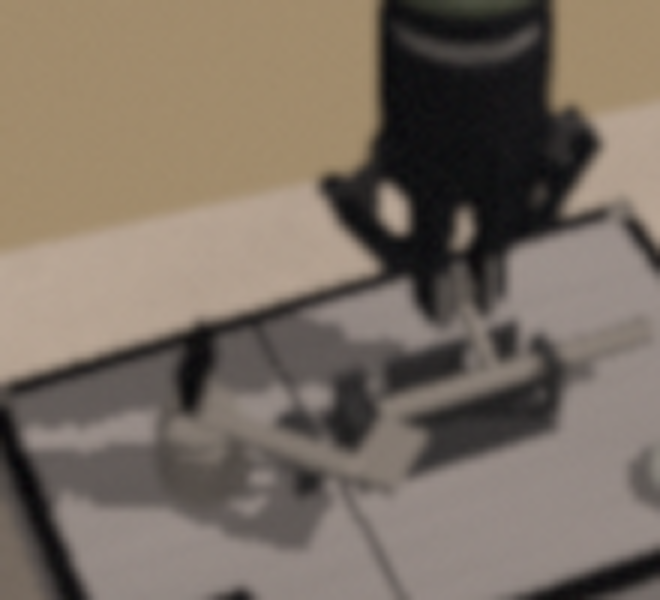

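{"api": "drive_tool", "payload": {
  "series": [
    [0.03, 0, 0.06, 0, 0, 0],
    [0.045, 0, 0.12, 0, 0, 0],
    [0.06, 0, 0.18, 0, 0, 0],
    [0.068, 0, 0.235, 0, 0, 0],
    [0.071, 0, 0.275, 0, 0, 0]
  ]
}}

```text
clock: 23.8
tcp_pos: [0.5323, 0.0117, 0.0798]
tcp_rot: [0.001, -0.032, 0.999, -0.0]
contact_force: [-2.3, -1.4, 8.8]
width: 0.183
```

{"api": "drive_tool", "payload": {
  "series": [
    [0, 0, 0.006, 0, 0, 0],
    [0, 0, 0.01, 0, 0, 0],
    [0, 0, 0.01, 0, 0, 0],
    [0, 0, 0.01, 0, 0, 0],
    [0, 0, 0.01, 0, 0, 0]
  ]
}}

```text
clock: 24.3
tcp_pos: [0.5324, 0.0117, 0.0794]
tcp_rot: [0.001, -0.032, 0.999, -0.0]
contact_force: [-2.7, -0.2, 9.3]
width: 0.182
```

```bash
python3 - <<'E'
from h import *
show();
E
```

```text
t 24.3 p [0.5324 0.0117 0.0794] yaw -3.0771 z [ 0.002 -0.    -1.   ] F [-2.67 -0.16  9.27] T [-0.269  0.351 -0.054] w 0.182 j [-0.14  0.29  1.78 -0.    1.07 -1.78]
```

{"api": "drive_tool", "payload": {
  "series": [
    [0, 0, 0, 0, 0, 0],
    [0, 0, 0, 0, 0, 0],
    [0, 0, 0, 0, 0, 0],
    [0, 0, 0, 0, 0, 0],
    [0, 0, 0, 0, 0, 0]
  ],
  "hand": 0.1
}}

```text
clock: 24.8
tcp_pos: [0.5321, 0.0119, 0.0782]
tcp_rot: [0.001, -0.032, 0.999, 0.0]
contact_force: [-0.7, 0.1, 0.5]
width: 0.452
```

{"api": "drive_tool", "payload": {
  "series": [
    [0, 0, -0.1, 0, 0, 0],
    [0, 0, -0.3, 0, 0, 0],
    [0, 0, -0.6, 0, 0, 0],
    [0, 0, -0.9, 0, 0, 0],
    [0, 0, -1.0, 0, 0, 0]
  ]
}}

```text
clock: 25.3
tcp_pos: [0.5344, 0.0115, 0.1621]
tcp_rot: [0.004, -0.032, 0.999, -0.0]
contact_force: [0.9, 0.5, 0.8]
width: 0.449
```

{"api": "drive_tool", "payload": {
  "series": [
    [0.3, 0, -0.2, 0, 0, 0],
    [0.6, 0, -0.4, 0, 0, 0],
    [0.9, 0, -0.6, 0, 0, 0],
    [1.0, 0, -0.7, 0, 0, 0],
    [1.0, 0, -0.7, 0, 0, 0]
  ]
}}

```text
clock: 25.8
tcp_pos: [0.4526, 0.0065, 0.2155]
tcp_rot: [0.003, -0.032, 0.999, -0.0]
contact_force: [0.0, -0.3, 0.4]
width: 0.451
```

```bash
python3 - <<'E'
from h import *
show();
c=cam("scene");cv2.imwrite("pics/s16.png",cv2.resize(c[0][175:290,165:330],None,fx=4.8,fy=4.8,interpolation=cv2.INTER_CUBIC))
c=cam("top");cv2.imwrite("pics/t16.png",cv2.resize(c[0][125:230,195:340],None,fx=5.4,fy=5.4,interpolation=cv2.INTER_CUBIC))
E
```

```text
t 25.8 p [0.4526 0.0065 0.2155] yaw -3.0776 z [ 0.005 -0.    -1.   ] F [ 0.04 -0.28  0.4 ] T [-0.031  0.002  0.036] w 0.451 j [-0.18 -0.05  1.85  0.    1.34 -1.81]
```

View pics/s16.png

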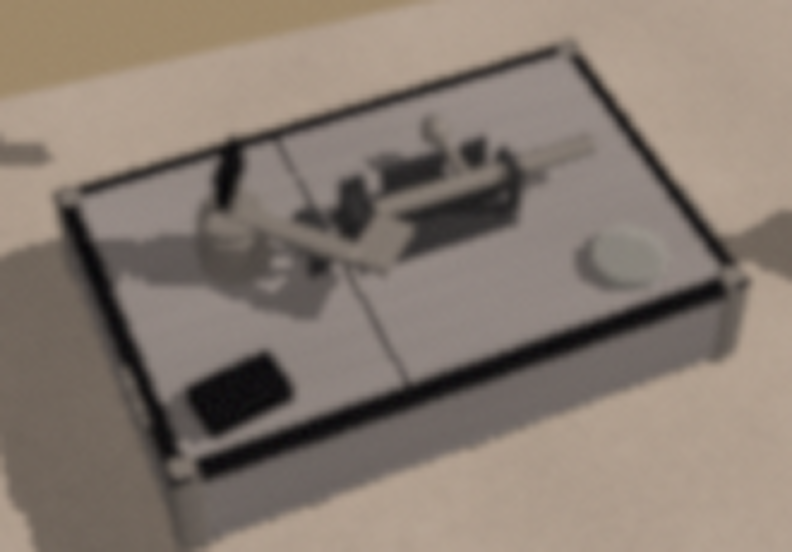

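View pics/t16.png

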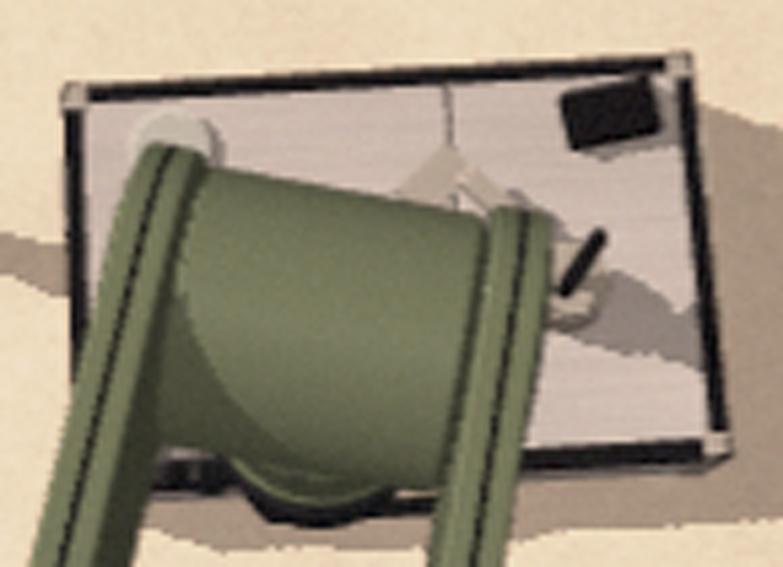

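```bash
python3 - <<'E'
from h import *
c=cam("scene");ct=cam("top")
def inv(p):
    a=Q[2];d=p-np.r_[Q[:2],0];return np.c_[np.cos(a)*d[:,0]+np.sin(a)*d[:,1],-np.sin(a)*d[:,0]+np.cos(a)*d[:,1]].round(4)
print(inv(ray(zo([(434,127)],4.8,165,175),.096,c)))
S=4.8;im=cv2.resize(c[0][175:290,165:330],None,fx=S,fy=S,interpolation=cv2.INTER_CUBIC)
for th in(0,.15,.3):
    p=(proj(W([(-.046*np.cos(th),.045,.096+.046*np.sin(th))]),c)[0]-[165,175]+.5)*S;print(th,p)
# bar: paddle vs expected, image pts of paddle end corners near (412,222),(388,272)
b=inv(ray(zo([(412,222),(386,272)],4.8,165,175),.1105,c))-[-.02,-.09];print(b,np.arctan2(b[:,0],b[:,1]),np.linalg.norm(b,axis=1))
# top view paddle corner (447,145),(395,190)
b=inv(ray(zo([(450,146),(393,190)],5.4,195,125),.1115,ct))-[-.02,-.09];print(b,np.linalg.norm(b,axis=1),np.arctan2(b[:,0],b[:,1]))
b=inv(ray(zo([(358,152),(397,187),(435,88)],7.4,220,140),.1115,ct))-[-.02,-.09];print(b,np.linalg.norm(b,axis=1),np.arctan2(b[:,0],b[:,1]))
for w in (.75,.85):
  print(w,[np.round([w+s*np.arctan2(.018,.096)],3) for s in(-1,1)], w-np.arctan2(.018,.074))
E
```

```text
[[-0.047   0.0446]]
0 [435.72109023 128.39211645]
0.15 [436.28604547 120.68035021]
0.3 [437.56953265 114.20855367]
[[0.049  0.087 ]
 [0.0765 0.0597]] [0.51293501 0.90812626] [0.09984989 0.09703783]
[[0.0714 0.0579]
 [0.0497 0.0886]] [0.09192589 0.10158765] [0.88942959 0.51120977]
[[0.0487 0.0871]
 [0.0344 0.0735]
 [0.0718 0.0567]] [0.09979028 0.08115177 0.09148841] [0.50982382 0.43774381 0.90237145]
0.75 [array([0.565]), array([0.935])] 0.511390677491799
0.85 [array([0.665]), array([1.035])] 0.611390677491799
```

```bash
python3 - <<'E'
from h import *
ct=cam("top");cs=cam("scene")
def inv(p):
    a=Q[2];d=p-np.r_[Q[:2],0];return np.c_[np.cos(a)*d[:,0]+np.sin(a)*d[:,1],-np.sin(a)*d[:,0]+np.cos(a)*d[:,1]].round(4)
b=inv(ray(zo([(387,283),(387,346)],5.4,195,125),.1115,ct))-[-.02,-.09];print(b)
def bar(b):
    f=lambda x,y:(-.02+x*np.cos(b)+y*np.sin(b),-.09-x*np.sin(b)+y*np.cos(b),.1115)
    return W([f(-.006,.03),f(-.006,.074),f(-.018,.074),f(-.018,.096),f(.018,.096),f(.018,.074),f(.006,.074),f(.006,.03)])
a=cv2.imread("pics/top0.png")
now=ct[0];s0=cv2.imread("pics/scene0.png");sn=cs[0]
out=[]
for im,c,o,angs in((a,ct,(255,150),(0,)),(now,ct,(255,140),(.7,.85)),(s0,cs,(200,195),(0,)),(sn,cs,(200,195),(.7,.85))):
    S=8;z=cv2.resize(im[o[1]:o[1]+45,o[0]:o[0]+50],None,fx=S,fy=S,interpolation=cv2.INTER_CUBIC)
    for w,col in zip(angs,((0,0,255),(0,255,0))):
        p=((proj(bar(w),c)-o+.5)*S).astype(int);cv2.polylines(z,[p.reshape(-1,1,2)],True,col,1)
    out.append(z)
cv2.imwrite("pics/cmp.png",cv2.resize(np.vstack([np.hstack(out[:2]),np.hstack(out[2:])]),(660,594)))
E
```

```text
[[ 0.0013  0.0948]
 [-0.031   0.0969]]
```

View pics/cmp.png

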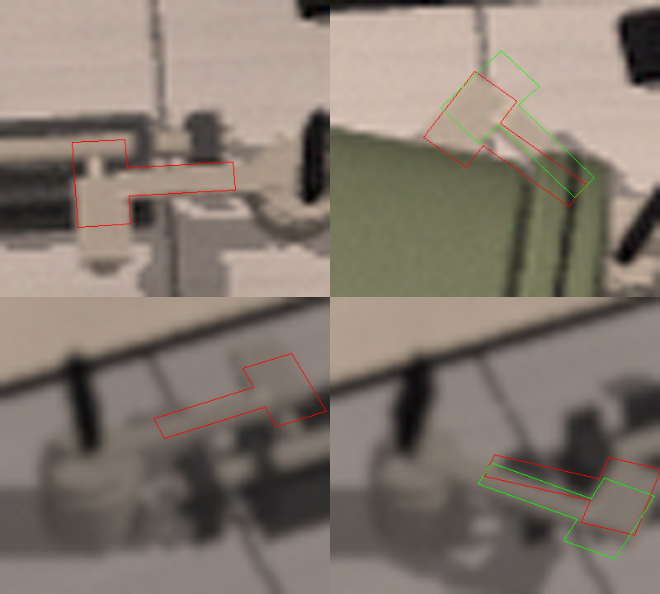

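```bash
python3 - <<'E'
from h import *
show(); print(robot.sign_off())
E
```

```text
t 26.1 p [0.4524 0.0067 0.2135] yaw -3.0772 z [ 0.  0. -1.] F [ 0.7  -0.46 -1.14] T [0.021 0.069 0.003] w 0.453 j [-0.18 -0.04  1.85  0.    1.34 -1.81]
the job is handed in; nothing more can be done
None
```

The coin case is unlocked and the bolt handle lies down in the second notch. I handed the job in at about 26 s, with the gripper clear of everything.

**Key and bar:** I pinched the key, pushed it down about 4.5 mm and swept it clockwise, then counter-clockwise. It clicked at a key turn of about -0.24: the push force fell from about 8 N to 3–4 N, and to about 2 N once I eased the push. I then turned it clockwise until the torque rose to 0.84 N m and the bar no longer moved in the pictures. After that I let the key go; the gripper never touched the bar.

**Bolt:** I lifted the handle by its ball to about 0.95 rad, slid the bolt 50 mm and laid the handle down. It met the bottom of the notch at about 9 N, and then I released it.

**Last checks:**
- **Ball:** it measures at (-47, 45) mm in the case's axes, against about (-46, 45) mm expected. Its picture position fits a handle that is level.
- **Bar:** it measures about 0.85 rad, which is its stop. A first overlay read about 0.70 because I had assumed the paddle sits centred on the strip. The starting picture shows it offset by about 15 mm, and with that the two end corners give 0.84 and 0.87.
- **Other things:** the coin capsule and loupe box look unmoved in the last pictures. I did not re-measure the objects on the desk, but the arm never went near them.

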